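# Load the tempering oven with chisel blanks and set its heat

### The arm

A 6-joint arm with a two-finger parallel gripper is mounted at the origin on the work surface. World frame = base frame: x ahead of the robot, y to its left, z up, the work surface at z = 0. Lengths are in mm, angles in rad, forces in N, time in s.
With the tool pointing down it reaches from about 400 to 925 mm from the base axis. Payload 12.5 kg.
Tool frame: the origin (TCP) lies at the very end of the fingers, on their centre line; the grasp point (between the pads) lies 19 mm behind it (env.tcp_to_grasp is the distance from the TCP to the grasp point, in mm); z points along the fingers, x is the direction in which the jaws open and shut, and the axes are right-handed (so a half turn about z gives the same grasp; the last joint's range is limited). The gripper opens to 95 mm and grips with 3 to 60 N. Pads are 20 mm wide; open, the fingers measure 119 mm over their backs; the gripper's body (75 mm by 180 mm) begins 59 mm behind the grasp point.
Start: joints at [1.187, 0.491, 1.559, -0, 1.092, -0.106], TCP at [171.383, 601.061, 214.661] pointing down, gripper open.
Joint ranges: [-3.1, 3.1], [-0.84, 2.19], [0.05, 2.79], [-1.13, 4.28], [0.06, 2.93], [-2.69, 2.69]. Speed limits (rad/s): [2.22, 2.22, 2.79, 3.14, 3.14, 3.14].

### API

Orientations are given as [roll, pitch, yaw] about the fixed x, y, z axes, in that order (R = Rz(yaw) Ry(pitch) Rx(roll)).
In Python, from cell import env, vision, job gives the robot as it stands.
- The arm moves only by the shell command python3 -m pendant 'ROWS' [OPENING]. ROWS is JSON, a list of rows, each a list of 4 numbers: the shift along the tool's x, y, z in mm, then the turn about the tool's z in degrees. In form: [[tx, ty, tz, turn], ...]. A call has 1 to 8 rows; each row is the pose to reach, as a shift and turn from the pose measured when the call began, along the tool's axes at that moment; what a row does not reach only later rows make up. A row lasts 1/8 s, in which the tool goes at most 62.5 mm and 10.7 degrees, less where a joint would pass 70% of its speed; a pose out of reach is approached as far as the arm can. A call with a gripper value outside its range is refused whole. OPENING is the closure, from 0 (fully open) to 1 (shut), set as the call begins (- or left out, the last holds). The fingers move at their own pace and stop on an object; the grip force is fixed at half the most. Time passes only in rows, so rows that repeat a pose let the fingers close. It gives the time, the measured TCP pose, the force and the opening at its end, in the units of the state.
- env.state(): the state, without advancing time (a new reading comes with each control period).
- vision.read_camera(name): name is "side" or "top" or "wrist"; returns a dict with "pixels" (480x640x3 uint8, red, green, blue), "intrinsics" (3x3 intrinsics, pixels), "R" (3x3) and "t" (3): a world point X has camera coordinates R X + t; the wrist camera has in their place "tool_from_camera" (4x4, takes a point from camera to tool coordinates, whose origin is the TCP and whose axes are the tool frame's). Camera axes: x right, y down, z forward; pixel columns grow to the right and rows downward; lengths in mm; the calibration is good to about 2 mm. The wrist camera is an equidistant fisheye: a pixel r from the principal point sees the ray r / f radians off the axis. A picture is of the moment at which its call begins: read the wrist's pose just before it. There is no depth.
- job.job_done(): hands the job in, once; it reports no verdict.
Trained networks look in a picture, given as the dict that the camera call returned (one of the last four; its "shot" number tells which), for a name from the list of things; names that differ only in an ending like _2 or _b are one class to them, and where a whole thing is asked for, a point or a joint stands for the part that bears it (a point fixed in the world has none). Each returns a list of dicts, best first, with "confidence" (0 to 1); they miss things now and then, are a little off and sometimes report something else, mostly with a low value. They report only what shows in the picture. A call takes as long as a camera call. They do not tell look-alikes from the thing itself.
- vision.find_in(picture, query): "at" ([x, y, z] in mm, in the coordinates of the camera as it stood for that picture, good to about 4 mm: the middle of the surface that is visible of it).
- vision.regions_of(picture, query): "pixels" (480x640 bool, what is visible of it).
The state is a dict: "t": time; "joints": joint angles; "qvel": joint speeds; "tau": joint torques, N m; "eef_pos": TCP position; "tcp_rot": TCP orientation; "ft_force": force on the tool from outside, world axes, zero at the start; "moment": the same for the moment, N m; "opening": opening from 0.0 (shut) to 1.0 (fully open).
Only numpy, scipy, OpenCV 4.12 (cv2) and the standard library are available. Lean on these libraries where they do the work, as an engineer would, in place of code of your own. Each camera call takes 0.05 s, during which the arm holds its last target.

### The job

Load the bench tempering oven: lift its lid until the gas struts hold it open on their own, then lay every steel chisel blank from the bench into a groove of its own on the hearth's two notched rails, and lower the lid fully shut. After that, turn the sunken temperature knob until its white pointer stands at the red mark. Leave the hammer, the oil bottle and the brush alone.

Things in the scene. Friction and masses are not known exactly. Their poses are not given: they have to be found in the camera images.
- oven: fixed top-loading bench oven, dark blue-grey, 200 (x) x 280 (y) x 99 mm high without its lid. Origin: centre of its underside on the bench, z up; the -x side is the front (handle), the +x side has the hinge. The chamber, 150 (x) x 240 (y) mm in the middle, is open at the top under the lid; its floor is 30 mm above the bench, its walls 25 mm (front, back) and 20 mm (sides) thick
- rails (a point): middle of the hearth, on the oven's axis 52 mm above the bench, axes as the oven's. Two brown rails 14 mm thick run along y at x = -42 and +42 mm, tops at this height, with teeth 24 mm wide, 10 mm high at y = -100, -50, 0, 50, 100 mm: so four grooves 26 mm wide at y = -75, -25, 25, 75 mm. A blank lies in one along x over both rails, its centre 9 mm above this point
- lid (a joint): lid angle in rad: 0 shut, 1.65 open to its stop (just past upright). Lid 200 x 280 x 24 mm, 0.8 kg, underside 100 mm above the bench when shut. Its two struts carry most of the weight and damp it: let go below about 1.05 rad it sinks shut, above that the struts push it open and hold it there; under 4 N at the handle moves it slowly either way
- lid_handle (a point): middle of the round steel handle bar, 12 mm thick, 120 mm long along the oven's y, held at its ends, its axis 35 mm from the lid's front edge (29 mm free gap). 112 mm above the bench and before the oven when shut; on top of the upright lid, about 333 mm above the bench, when open; can be pinched from above in both positions
- lid_hinge (a point): point on the lid's hinge line (along the oven's y): x = +100, y = 0, z = 100 mm in the oven's frame. When shut the handle bar is at (-235, 0, +12) mm from it, in the oven's axes
- controller: fixed grey box 120 x 120 x 85 mm high beside the oven, origin at the centre of its underside, z up. In its top is a round well 84 mm across, 48 mm deep, with the knob in it. Black ticks surround the well; the wide red mark lies where the pointer stands at knob = 2.0
- knob (a joint): angle of the temperature knob in rad, growing clockwise seen from above, range 0 to 4.7; at 0 its white pointer points to the controller's -x side; the red mark is at 2.0. It stays where it is left (0.03 N m of friction)
- knob_grip (a point): point on the knob's axis 74 mm above the bench, at the height to grip: a black bar grip 42 mm long, 14 mm wide, 32 mm high, its top 81 mm above the bench (4 mm below the box's top), on a disc whose top is at 51 mm, in the middle of the well. The white pointer is a line along one end of the bar's top. The point's x axis runs along the bar, away from the pointer
- bar0: steel chisel blank, a bright grey square bar 120 mm long, 18 x 18 mm, the last 20 mm at its +x end flattened to a 9 mm thick tongue; 180 to 360 g; may be absent. Origin at the centre of the bar (9 mm above the bench when it lies there), x along its length
- bar1: steel chisel blank, a bright grey square bar 120 mm long, 18 x 18 mm, the last 20 mm at its +x end flattened to a 9 mm thick tongue; 180 to 360 g; may be absent. Origin at the centre of the bar (9 mm above the bench when it lies there), x along its length
- bar2: steel chisel blank, a bright grey square bar 120 mm long, 18 x 18 mm, the last 20 mm at its +x end flattened to a 9 mm thick tongue; 180 to 360 g; may be absent. Origin at the centre of the bar (9 mm above the bench when it lies there), x along its length
- bar3: steel chisel blank, a bright grey square bar 120 mm long, 18 x 18 mm, the last 20 mm at its +x end flattened to a 9 mm thick tongue; 180 to 360 g; may be absent. Origin at the centre of the bar (9 mm above the bench when it lies there), x along its length
- hammer: bystander: hammer about 240 mm long lying beyond the oven; leave alone
- oilcan: bystander: red oil bottle 60 mm across, 130 mm tall; leave alone
- brush: bystander: brush about 180 mm long lying beyond the oven; leave alone
Not all that is in view belongs to the job. What is shaped like the bar1 but blue or purple is not meant.

How it is judged:
By the outcome, as a careful person would: the job done as asked, in the order asked, and still so for the second after the job is handed in, with the robot touching nothing.
Of bar0, bar1, bar2, bar3 only 2 to 4 are there at a start; the rules pass over those that are not, and their reading is None.
At some moment in a run one of bar0, bar1, bar2, bar3 may be knocked a few centimetres aside while the robot is not near it.
Once in a run the grip may slacken for a moment while it holds something.
It also fails if it takes over 210 s, if anything falls off the work surface, if the arm or the gripper's body presses on something with over 40 N, if the wrist force passes 120 N, or if a joint passes its speed limit or range.

## Working session

There is one attempt and no reset: what is moved stays moved. The work goes in short steps, Python scripts to look and compute and a shell command to move; the robot and the scene stay as the last step left them, time stands still between calls to the robot, and variables do not carry over. Pictures are saved under pics/ and viewed, and the job is handed in when it is done.

```bash
ls; mkdir -p pics; cat > h.py <<'E'
import numpy as np, cv2
from cell import env, vision, job
def save(p,name): cv2.imwrite('pics/'+name,cv2.cvtColor(p['pixels'],cv2.COLOR_RGB2BGR))
E
python3 - <<'E'
from h import *
print(env.state())
for n in ['top','side','wrist']:
    p=vision.read_camera(n); save(p,n+'0.png')
    print(n,{k:v for k,v in p.items() if k!='pixels'})
E
```

```text
pics
{'t': 0.0, 'joints': array([ 1.18741161e+00,  4.91532066e-01,  1.55946017e+00,  1.36627852e-05,
        1.09168340e+00, -1.05632615e-01]), 'qvel': array([-0.00120607, -0.00021848,  0.00043579,  0.0006268 , -0.00125646,
        0.00144692]), 'tau': array([-1.30009616e-03, -6.12635064e+01, -2.58190763e+01,  6.92658685e-02,
        4.80902789e-02, -1.87040123e-04]), 'eef_pos': array([171.27402079, 600.81944025, 214.07513302]), 'tcp_rot': array([-3.14146642e+00,  1.07567624e-03,  1.29303799e+00]), 'ft_force': array([ 0.65488921,  0.76625794, -0.45821069]), 'moment': array([ 0.0189294 ,  0.01665302, -0.01001933]), 'opening': 1.0006509125649434}
top {'intrinsics': array([[487.26565224,   0.        , 322.2347871 ],
       [  0.        , 487.26565224, 233.67539452],
       [  0.        ,   0.        ,   1.        ]]), 'R': array([[-0.00859067, -0.99992882,  0.00828013],
       [-0.98595709,  0.00708901, -0.16684832],
       [ 0.16677774, -0.00959719, -0.98594781]]), 't': array([  52.52403442,  604.62656243, 1232.29821802]), 'shot': 1}
side {'intrinsics': array([[519.02614683,   0.      
[... 192 characters left out ...]
592,  0.72091681, -0.6428346 ],
       [ 0.19673884, -0.61221612, -0.76582325]]), 't': array([ 574.03675459,  155.24744876, 1172.64757679]), 'shot': 2}
wrist {'intrinsics': array([[371.64829954,   0.        , 317.27983032],
       [  0.        , 371.64829954, 240.75790363],
       [  0.        ,   0.        ,   1.        ]]), 'tool_from_camera': array([[ 9.99998927e-01,  1.09177622e-03, -9.76281875e-04,
        -1.03699824e+00],
       [-8.08402029e-04,  9.67288373e-01,  2.53678045e-01,
        -6.93638215e+01],
       [ 1.22130576e-03, -2.53676984e-01,  9.67288218e-01,
        -1.71000865e+02],
       [ 0.00000000e+00,  0.00000000e+00,  0.00000000e+00,
         1.00000000e+00]]), 'shot': 3}
```

View pics/top0.png

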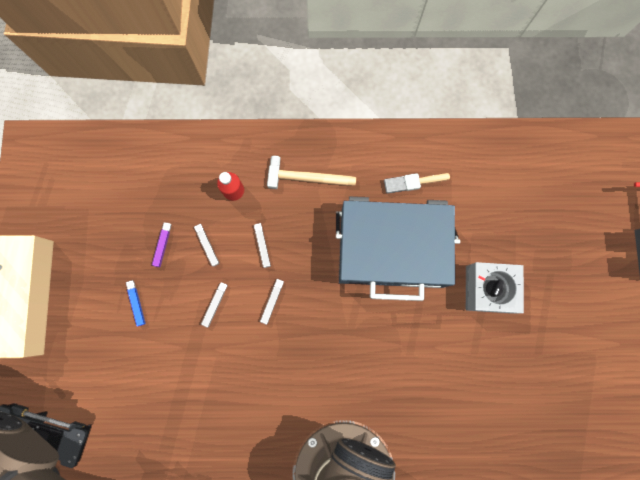

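View pics/side0.png

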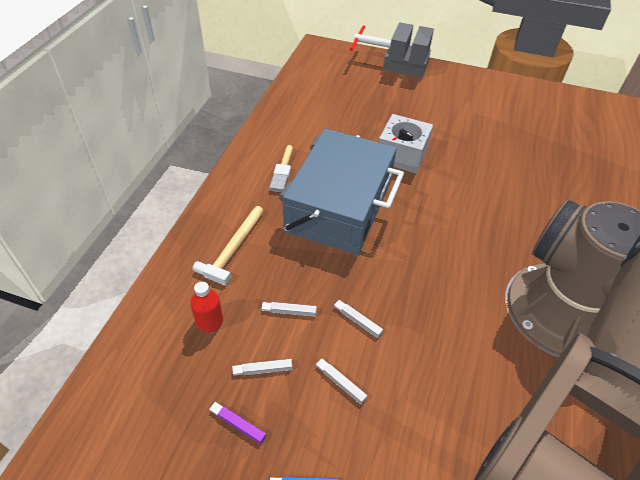

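View pics/wrist0.png

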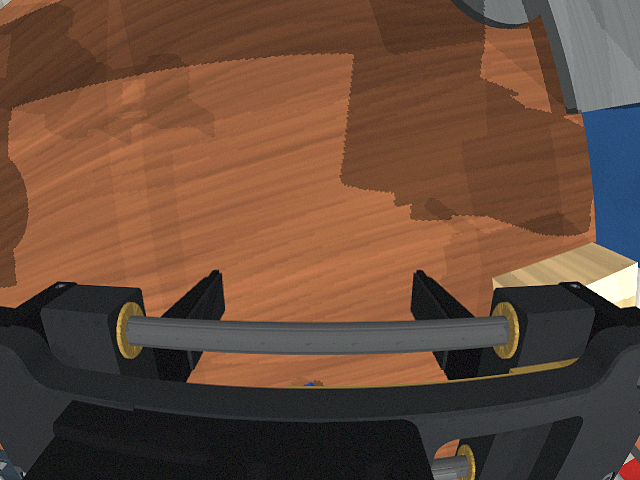

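Candidates in the top picture: grey blanks at (206,245), (262,245), (214,305) and (272,301). Look-alikes are purple at (161,245) and blue at (135,303). I choose the four bright grey ones, and I'll check that in a crop.

```bash
python3 - <<'E'
from h import *
p=vision.read_camera('top')
c=p['pixels'][205:340,110:300]; c=cv2.resize(c,None,fx=4,fy=4,interpolation=cv2.INTER_NEAREST)
d=p['pixels'][190:325,330:535]; d=cv2.resize(d,None,fx=3.9,fy=3.9,interpolation=cv2.INTER_NEAREST)
save({'pixels':c},'c1.png'); save({'pixels':d},'c2.png')
s=vision.read_camera('side')
for q in ['bar1','oven','controller','lid_handle','knob_grip']:
  for pp in (p,s):
    for r in vision.find_in(pp,q):
        X=pp['R'].T@(np.array(r['at'])-pp['t']); print(q,pp['shot'],round(r['confidence'],2),X.round(0))
E
```

```text
bar1 4 0.71 [425. 540.  20.]
bar1 4 0.69 [425. 335.  25.]
bar1 4 0.67 [582. 476.  15.]
bar1 4 0.58 [584. 210.  20.]
bar1 4 0.56 [435. 184.  19.]
bar1 4 0.52 [585. 355.  18.]
bar1 5 0.84 [585. 214.  14.]
bar1 5 0.8 [588. 365.  17.]
bar1 5 0.78 [584. 489.  16.]
bar1 5 0.6 [443. 539.  17.]
bar1 5 0.59 [429. 189.  22.]
bar1 5 0.56 [424. 343.  16.]
oven 4 0.71 [ 565. -136.  118.]
oven 4 0.71 [ 569. -142.  120.]
oven 4 0.25 [ 461. -390.   87.]
oven 5 0.7 [564. -74. 124.]
oven 5 0.28 [432. 189.  20.]
controller 4 0.59 [ 460. -390.   90.]
controller 5 0.77 [ 454. -368.   72.]
controller 5 0.51 [ 463. -386.   72.]
lid_handle 4 0.66 [ 570. -142.  125.]
lid_handle 5 0.78 [ 564. -111.  120.]
knob_grip 4 0.54 [ 463. -393.   62.]
knob_grip 5 0.49 [ 468. -391.   73.]
```

View pics/c1.png

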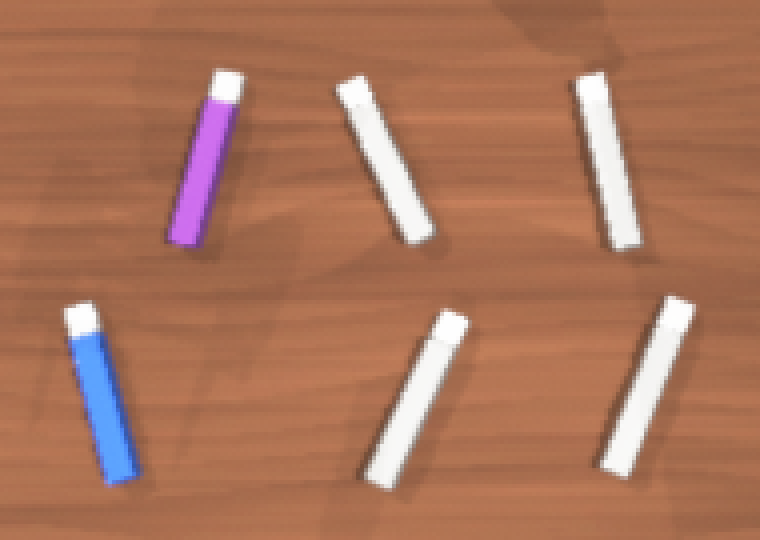

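View pics/c2.png

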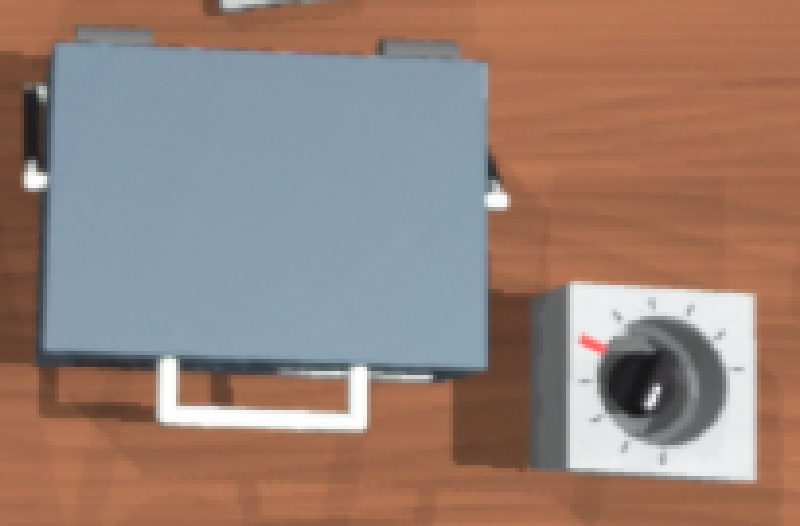

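```bash
cat >> h.py <<'E'
from scipy.optimize import minimize, least_squares
def proj(p,X):
    c=np.asarray(X,float)@p['R'].T+p['t']; q=c@p['intrinsics'].T; return q[:,:2]/q[:,2:]
def back(p,uv,z):
    uv=np.atleast_2d(np.asarray(uv,float)); K=p['intrinsics']
    d=np.c_[uv,np.ones(len(uv))]@np.linalg.inv(K).T@p['R']; o=-p['R'].T@p['t']
    return o+d*((z-o[2])/d[:,2])[:,None]
def barmask(p):
    im=p['pixels'].astype(int); mx=im.max(2); mn=im.min(2)
    return ((mn>110)&(mx-mn<40)).astype(np.uint8)
def bars(p):
    n,l,st,ce=cv2.connectedComponentsWithStats(barmask(p)); out=[]
    for i in range(1,n):
        a=st[i,4]
        if 150<a<1500:
            X=back(p,ce[i],12)[0]
            if 330<X[0]<700 and 80<X[1]<640: out.append((l==i,X,a))
    return out
def render(p,x,y,a,z0=0,S=4):
    c,s=np.cos(a),np.sin(a); R=np.array([[c,-s],[s,c]])
    pts=[]
    for bx in [(-60,40,-9,9),(40,60,-4.5,4.5)]:
        b=np.array([[X,Y,Z] for X in bx[:2] for Y in (-9,9) for Z in bx[2:]],float)
        b[:,:2]=b[:,:2]@R.T+[x,y]; b[:,2]+=9+z0; pts.append(proj(p,b))
    m=np.zeros((480*1,640*1),np.uint8)
    big=np.zeros((480*S,640*S),np.uint8)
    for q in pts:
        cv2.fillConvexPoly(big,cv2.convexHull(((q+.5)*S).round().astype(np.int32)),255)
    return cv2.resize(big,(640,480),interpolation=cv2.INTER_AREA)/255.
def fitbar(views,x0,z0=0):
    def f(v):
        e=0
        for p,m in views: r=render(p,v[0],v[1],v[2],z0); e+=np.abs(r-m).sum()/m.sum()
        return e
    best=None
    for a0 in ([x0[2]] if len(x0)>2 else np.radians([-30,0,30,-60,60])):
        s0=np.array([x0[0],x0[1],a0]); sim=np.vstack([s0,s0+[8,0,0],s0+[0,8,0],s0+[0,0,.15]])
        r=minimize(f,s0,method='Nelder-Mead',options=dict(initial_simplex=sim,maxiter=120,xatol=.05,fatol=1e-3))
        if best is None or r.fun<best.fun: best=r
    return best
E
python3 - <<'E'
from h import *
p=vision.read_camera('top'); s=vision.read_camera('side')
B=bars(p)
C=bars(s)
for m,X,a in B: print('top',X.round(),a)
for m,X,a in C: print('side',X.round(),a)
for m,X,a in B:
    r1=fitbar([(p,m)],X)
    o=[ms for ms,Xs,as_ in C if np.hypot(*(Xs-X)[:2])<40]
    r2=fitbar([(s,o[0])],r1.x) if o else None
    print(r1.x.round(3),round(r1.fun,3), r2 and (r2.x.round(3),round(r2.fun,3)))
uv=np.array([(54,43),(488,63),(487,370),(46,352)])/3.9+[330,190]-.5
L=back(p,uv,124);print(L.round(1)); print('c',L.mean(0), np.linalg.norm(L[0]-L[1]),np.linalg.norm(L[1]-L[2]),np.degrees(np.arctan2(*(L[0]-L[1])[:2])),np.degrees(np.arctan2(*(L[3]-L[2])[:2])))
h=back(p,np.array([(162,416),(364,424)])/3.9+[330,190]-.5,112+6);print('handle',h)
uv=np.array([(570,283),(756,293),(756,480),(570,468)])/3.9+[330,190]-.5
print('ctrl',back(p,uv,85),back(p,uv,85).mean(0))
k=back(p,np.array([(650,404),(658,386)])/3.9+[330,190]-.5,81);print('ptr',k)
print('well',back(p,np.array([[662,380]])/3.9+[330,190]-.5,85))
for n,pp in (('t',p),('s',s)):
    m=((np.abs(pp['pixels'].astype(int)-0)[:,:,0]>150)&(pp['pixels'][:,:,1]<90)&(pp['pixels'][:,:,2]<90)).astype(np.uint8)
    N,l,st,ce=cv2.connectedComponentsWithStats(m); print([(ce[i].round(1),st[i,4],back(pp,ce[i],85).round(1)) for i in range(1,N)])
d=cv2.resize(s['pixels'][105:280,270:470],None,fx=4,fy=4,interpolation=cv2.INTER_NEAREST)[:600]; save({'pixels':d},'c3.png')
E
```

```text
top [582. 211.  12.] 354
top [583. 361.  12.] 367
top [431. 183.  12.] 380
top [423. 336.  12.] 399
side [431. 186.  12.] 569
side [582. 213.  12.] 562
side [585. 363.  12.] 659
side [424. 338.  12.] 661
[581.055 211.113  12.785] 0.108 (array([584.801, 211.588,  12.793]), np.float64(0.094))
[585.349 362.667  13.015] 0.08 (array([586.904, 361.717,  13.018]), np.float64(0.093))
[432.681 183.398  12.185] 0.088 (array([434.302, 183.236,  12.203]), np.float64(0.072))
[425.56  336.093  12.157] 0.074 (array([428.391, 335.208,  12.152]), np.float64(0.077))
[[ 676.6   -5.2  124. ]
 [ 661.5 -284.5  124. ]
 [ 464.7 -273.2  124. ]
 [ 478.2    2.9  124. ]]
c [ 570.25100256 -140.00775739  124.        ] 279.63625072466743 197.17236031829978 3.0855127136710463 2.790416458434136
handle [[ 438.02294422  -69.42253695  118.        ]
 [ 432.00586635 -195.88211599  118.        ]]
ctrl [[ 523.18411699 -341.40669265   85.        ]
 [ 515.70535706 -462.58882975   85.        ]
 [ 395.4290506  -453.23866185   85.        ]
 [ 404.04516514 -334.1045       85.        ]] [ 459.59092245 -397.83467106   85.        ]
[... 800 characters left out ...]
array([390., 115.]), np.int32(1), array([[ 521. , -450.7,   85. ]])), (array([388., 119.]), np.int32(1), array([[ 522. , -430.5,   85. ]])), (array([386., 122.]), np.int32(1), array([[ 524.1, -415. ,   85. ]])), (array([394. , 138.1]), np.int32(8), array([[ 486.7, -352.9,   85. ]])), (array([203.9, 309.6]), np.int32(797), array([[727.9, 317.1,  85. ]])), (array([220.4, 305.6]), np.int32(7), array([[700.5, 297.1,  85. ]])), (array([317., 308.]), np.int32(1), array([[512.1, 236.4,  85. ]])), (array([221.5, 311. ]), np.int32(4), array([[692.8, 308.2,  85. ]])), (array([222., 314.]), np.int32(1), array([[688.8, 314.3,  85. ]])), (array([223., 318.]), np.int32(3), array([[682.9, 322.2,  85. ]]))]
```

View pics/c3.png

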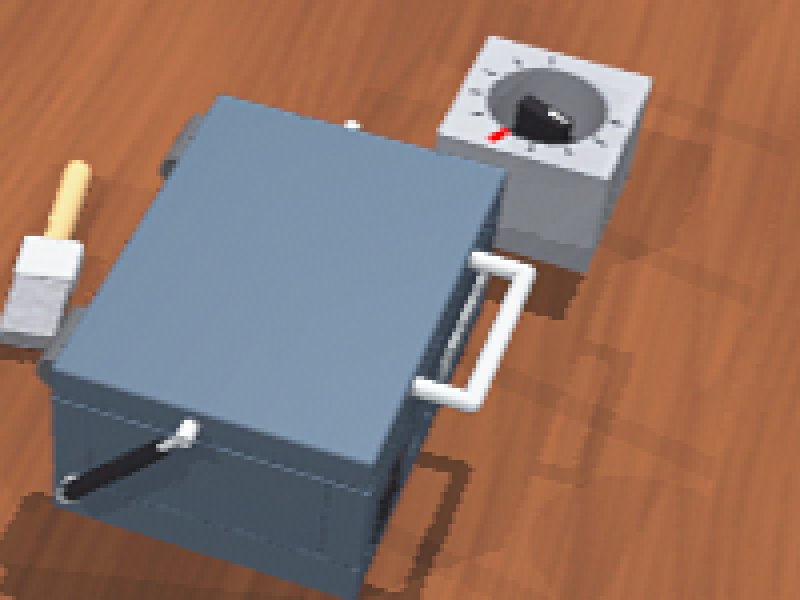

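```bash
cat >> h.py <<'E'
from scipy.spatial.transform import Rotation as Ro
def rows(targets,st=None):
    st=st or env.state(); R=Ro.from_euler('xyz',st['tcp_rot']).as_matrix(); y0=st['tcp_rot'][2]
    print('t',round(st['t'],2),'pos',st['eef_pos'].round(1),'yaw',round(y0,3),'j',st['joints'].round(2),'F',st['ft_force'].round(1),'op',round(st['opening'],3))
    for (x,y,z,yaw) in targets:
        d=R.T@(np.array([x,y,z])-st['eef_pos']); turn=np.degrees((y0-yaw+np.pi)%(2*np.pi)-np.pi)
        print([float(v) for v in d.round(1)]+[round(float(turn),1)])
E
python3 - <<'E'
from h import *
s=vision.read_camera('side')
uv=np.array([(222,96),(507,175),(375,465),(50,370)])/4+[270,105]-.5
L=back(s,uv,124);print(L.round(1)); print('c',L.mean(0), np.linalg.norm(L[0]-L[1]),np.linalg.norm(L[1]-L[2]))
print(np.degrees(np.arctan2(*(L[2]-L[1])[:2])),np.degrees(np.arctan2(*(L[3]-L[0])[:2])))
uv=np.array([(490,37),(652,77),(612,178),(438,138)])/4+[270,105]-.5
C=back(s,uv,85); print('ctrl',C.round(1),C.mean(0))
print('handle',back(s,np.array([(530,270),(476,402)])/4+[270,105]-.5,118))
rows([(470,250,240,-.053),(435,-133,200,-.053)])
E
```

```text
[[ 662.9 -279.4  124. ]
 [ 466.2 -265.6  124. ]
 [ 480.2    6.2  124. ]
 [ 678.9   -1.8  124. ]]
c [ 572.04478903 -135.13495675  124.        ] 197.1306527570722 272.09530726047615
2.9497478341723795 3.297124873150189
ctrl [[ 516.9 -458.4   85. ]
 [ 398.7 -452.7   85. ]
 [ 404.3 -334.6   85. ]
 [ 524.4 -335.1   85. ]] [ 461.06779733 -395.22246992   85.        ]
handle [[ 433.41708748 -189.27740279  118.        ]
 [ 438.6009974   -67.24108208  118.        ]]
t 0.9 pos [171.4 601.1 214.7] yaw 1.293 j [ 1.19  0.49  1.56 -0.    1.09 -0.11] F [ 1.2 -0.2 -1.2] op 0.999
[-255.7, 383.4, -25.3, 77.1]
[-633.6, 454.8, 14.6, 77.1]
```

```bash
python3 -m pendant '[[-256,383,-25,77],[-256,383,-25,77],[-256,383,-25,77],[-256,383,-25,77],[-256,383,-25,77],[-256,383,-25,77],[-256,383,-25,77],[-256,383,-25,77]]' 0.7; python3 -c "
from h import *
rows([(436,-131,180,-.053)])"
```

```text
t: 1.9
eef_pos: [471.3, 247.4, 239.9]
tcp_rot: [-3.141, -0.001, -0.057]
ft_force: [0.2, -0.1, -0.3]
opening: 0.301
t 1.9 pos [471.3 247.4 239.9] yaw -0.057 j [ 0.36  0.33  1.75 -0.    1.06  0.42] F [ 0.2 -0.1 -0.3] op 0.301
[-13.7, 379.8, 59.8, -0.2]
```

```bash
python3 -m pendant '[[-14,380,60,0],[-14,380,60,0],[-14,380,60,0],[-14,380,60,0],[-14,380,60,0],[-14,380,60,0],[-14,380,60,0],[-14,380,60,0]]'; python3 - <<'E'
from h import *
rows([(436,-131,93,-.053)])
p=vision.read_camera('wrist'); save(p,'w1.png')
p=vision.read_camera('side'); save({'pixels':cv2.resize(p['pixels'][80:300,250:500],None,fx=2.7,fy=2.7)},'s1.png')
E
```

```text
t: 2.9
eef_pos: [435.6, -131.5, 179.8]
tcp_rot: [-3.141, -0.001, -0.059]
ft_force: [-0.5, -0.2, -0.3]
opening: 0.298
t 2.9 pos [ 435.6 -131.5  179.8] yaw -0.059 j [-0.44  0.3   2.    0.    0.84 -0.38] F [-0.5 -0.2 -0.3] op 0.298
[0.3, -0.5, 86.8, -0.3]
```

View pics/w1.png

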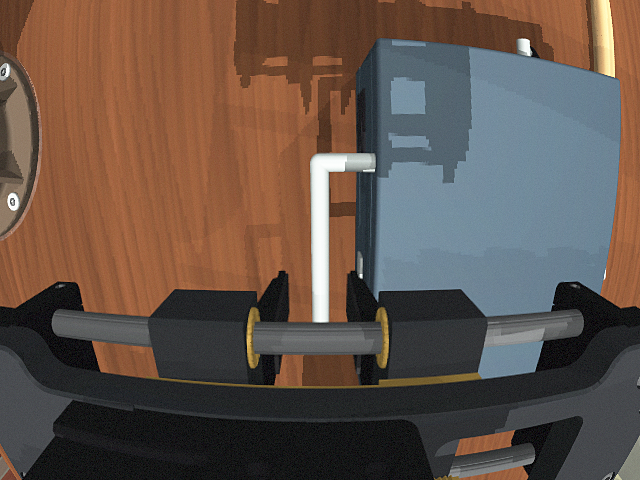

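View pics/s1.png

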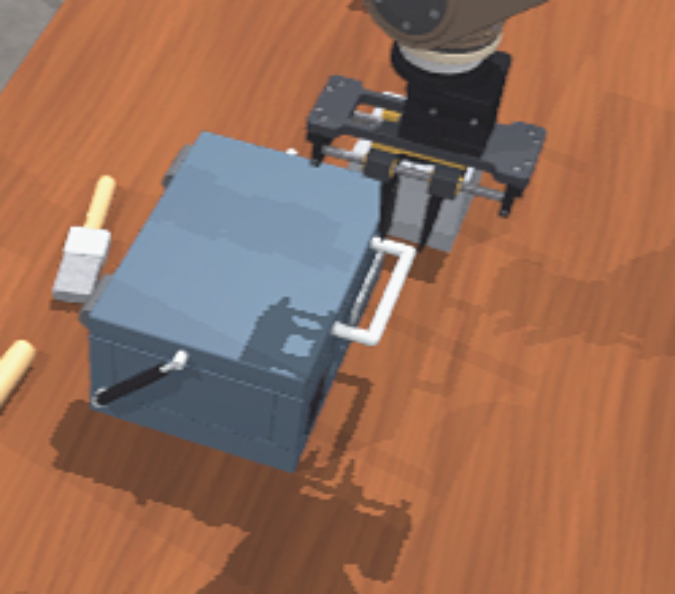

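The wrist view shows the handle bar at column 320, centred between the jaws (columns 270–365), with the right finger over the gap. I'm descending.

```bash
python3 -m pendant '[[0,0,25,0],[0,0,50,0],[0,0,70,0],[0,0,80,0],[0,0,87,0],[0,0,87,0]]'; python3 -m pendant '[[0,0,0,0],[0,0,0,0],[0,0,0,0],[0,0,0,0]]' 1; python3 - <<'E'
from h import *
rows([])
E
```

```text
t: 3.75
eef_pos: [436.1, -129.8, 93.1]
tcp_rot: [-3.141, -0.001, -0.056]
ft_force: [0.3, 0.5, -0.3]
opening: 0.298
t: 4.25
eef_pos: [437.5, -130.1, 93.7]
tcp_rot: [3.141, -0.004, -0.056]
ft_force: [7.4, 3.4, -1.2]
opening: 0.116
t 4.25 pos [ 437.5 -130.1   93.7] yaw -0.056 j [-0.43  0.44  2.09  0.    0.61 -0.38] F [ 7.4  3.4 -1.2] op 0.116
```

```bash
cat >> h.py <<'E'
def arc(ths,b0=(437.3,-130.1,93.4),yaw=-.055):
    T=[]
    for t in ths:
        dx=235-235*np.cos(t)+12*np.sin(t); dz=235*np.sin(t)+12*np.cos(t)-12
        T.append((b0[0]+dx*np.cos(.053),b0[1]-dx*np.sin(.053),b0[2]+dz,yaw))
    rows(T)
E
python3 -c "
from h import *
arc([.05,.1,.15,.2,.26,.32,.38,.44])"
```

```text
t 4.25 pos [ 437.5 -130.1   93.7] yaw -0.056 j [-0.43  0.44  2.09  0.    0.61 -0.38] F [ 7.4  3.4 -1.2] op 0.116
[0.8, 0.0, -11.4, -0.1]
[2.3, 0.1, -23.1, -0.1]
[4.4, 0.1, -34.7, -0.1]
[7.1, 0.0, -46.1, -0.1]
[11.1, 0.0, -59.7, -0.1]
[15.8, 0.0, -73.0, -0.1]
[21.4, 0.0, -85.9, -0.1]
[27.7, 0.0, -98.5, -0.1]
```

```bash
python3 -m pendant '[[1,0,-11,0],[2,0,-23,0],[4,0,-35,0],[7,0,-46,0]]';  python3 -c "
from h import *
arc([.26,.32,.38,.44,.5,.56,.62,.68])"
```

```text
t: 4.75
eef_pos: [444.8, -130.6, 140.9]
tcp_rot: [3.141, -0.006, -0.056]
ft_force: [4.6, 0.3, -2.9]
opening: 0.121
t 4.75 pos [ 444.8 -130.6  140.9] yaw -0.056 j [-0.43  0.37  2.03  0.    0.74 -0.37] F [ 4.6  0.3 -2.9] op 0.121
[3.6, -0.1, -12.5, -0.1]
[8.4, -0.1, -25.8, -0.1]
[14.0, -0.1, -38.7, -0.1]
[20.3, -0.1, -51.3, -0.1]
[27.4, -0.1, -63.5, -0.1]
[35.2, -0.2, -75.3, -0.1]
[43.7, -0.2, -86.6, -0.1]
[52.9, -0.2, -97.3, -0.1]
```

Light forces, tracking well.

```bash
python3 -m pendant '[[4,0,-12,0],[8,0,-26,0],[14,0,-39,0],[20,0,-51,0],[27,0,-63,0],[35,0,-75,0],[44,0,-87,0],[53,0,-97,0]]';  python3 -c "
from h import *
arc([.75,.82,.89,.96,1.03,1.1,1.17,1.24])"
```

```text
t: 5.75
eef_pos: [495.8, -133.3, 239.2]
tcp_rot: [3.141, -0.002, -0.056]
ft_force: [-13.3, -1.6, 8.8]
opening: 0.117
t 5.75 pos [ 495.8 -133.3  239.2] yaw -0.056 j [-0.39  0.3   1.8  -0.    1.04 -0.34] F [-13.3  -1.6   8.8] op 0.117
[12.6, -0.1, -11.1, -0.0]
[24.9, -0.1, -22.2, -0.0]
[37.8, -0.2, -32.3, -0.0]
[51.5, -0.2, -41.5, -0.0]
[65.8, -0.2, -49.7, -0.0]
[80.6, -0.3, -56.9, -0.0]
[95.8, -0.3, -63.1, -0.0]
[111.5, -0.3, -68.2, -0.0]
```

```bash
python3 -m pendant '[[11,0,-12,0],[23,0,-23,0],[36,0,-34,0],[50,0,-43,0],[64,0,-52,0],[79,0,-60,0],[94,0,-66,0],[110,0,-71,0]]';  python3 -c "
from h import *
arc([1.31,1.38,1.45,1.52,1.58,1.62])"
```

```text
t: 6.75
eef_pos: [606.0, -139.2, 311.4]
tcp_rot: [3.141, -0.002, -0.056]
ft_force: [-1.7, -0.7, -0.6]
opening: 0.122
t 6.75 pos [ 606.  -139.2  311.4] yaw -0.056 j [-0.33  0.41  1.43 -0.    1.3  -0.28] F [-1.7 -0.7 -0.6] op 0.122
[17.0, -0.2, -0.1, -0.0]
[33.3, -0.2, -2.9, -0.0]
[49.6, -0.3, -4.6, -0.0]
[66.1, -0.3, -5.2, -0.0]
[80.2, -0.4, -4.7, -0.0]
[89.6, -0.4, -4.0, -0.0]
```

```bash
python3 -m pendant '[[17,0,-2,0],[33,0,-5,0],[49,0,-6,0],[65,0,-7,0],[78,0,-6,0],[78,0,-6,0]]';  python3 -m pendant '[[0,0,0,0],[0,0,0,0],[0,0,0,0]]' 0.68; python3 - <<'E'
from h import *
rows([])
p=vision.read_camera('wrist'); save(p,'w2.png')
p=vision.read_camera('side'); save({'pixels':cv2.resize(p['pixels'][30:300,250:500],None,fx=2.2,fy=2.2)},'s2.png')
E
```

```text
t: 7.5
eef_pos: [685.3, -143.4, 318.6]
tcp_rot: [3.141, -0.004, -0.055]
ft_force: [0.9, 0.7, 5.5]
opening: 0.116
t: 7.88
eef_pos: [685.3, -143.3, 318.5]
tcp_rot: [3.141, -0.004, -0.055]
ft_force: [1.9, 1.3, -0.1]
opening: 0.312
t 7.88 pos [ 685.3 -143.3  318.5] yaw -0.055 j [-0.3   0.53  1.21  0.    1.4  -0.25] F [ 1.9  1.3 -0.1] op 0.312
```

View pics/s2.png

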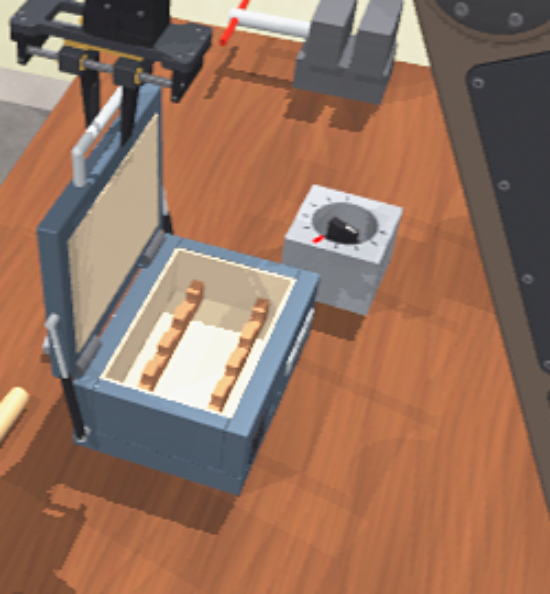

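View pics/w2.png

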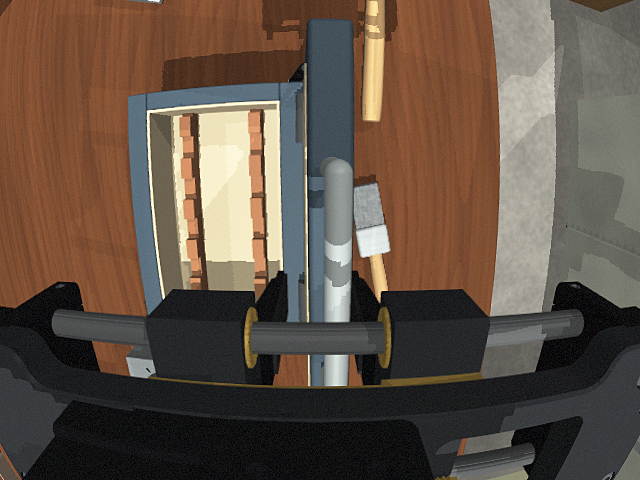

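```bash
python3 -m pendant '[[0,0,-20,0],[0,0,-60,0],[0,0,-90,0],[0,0,-90,0]]'; python3 - <<'E'
from h import *
rows([])
p=vision.read_camera('top'); save({'pixels':cv2.resize(p['pixels'][180:310,320:480],None,fx=4.5,fy=4.5,interpolation=cv2.INTER_NEAREST)},'t3.png')
s=vision.read_camera('side'); save({'pixels':cv2.resize(s['pixels'][100:270,270:420],None,fx=3.5,fy=3.5,interpolation=cv2.INTER_NEAREST)},'s3.png')
B=bars(p);C=bars(s)
for m,X,a in B:
    r1=fitbar([(p,m)],X[:2])
    o=[ms for ms,Xs,as_ in C if np.hypot(*(Xs-X)[:2])<40]
    r2=fitbar([(s,o[0])],r1.x) if o else None
    print(r1.x.round(3),round(r1.fun,3), r2 and (r2.x.round(3),round(r2.fun,3)))
E
```

```text
t: 8.48
eef_pos: [685.0, -143.4, 411.1]
tcp_rot: [3.14, -0.008, -0.055]
ft_force: [-0.4, 0.2, -0.5]
opening: 0.322
t 8.47 pos [ 685.  -143.4  411.1] yaw -0.055 j [-0.3   0.5   1.03  0.    1.6  -0.25] F [-0.4  0.2 -0.5] op 0.322
[5.82678e+02 2.11882e+02 2.35000e-01] 0.08 (array([5.84077e+02, 2.11674e+02, 2.29000e-01]), np.float64(0.09))
[584.561 362.786  -2.683] 0.084 (array([586.341, 361.883,  -2.696]), np.float64(0.118))
[ 4.54717e+02  1.75239e+02 -3.72000e-01] 0.383 (array([ 4.34546e+02,  1.82946e+02, -3.70000e-01]), np.float64(0.067))
[ 4.26183e+02  3.36336e+02 -4.25000e-01] 0.111 (array([ 4.27925e+02,  3.35295e+02, -4.18000e-01]), np.float64(0.071))
```

View pics/s3.png

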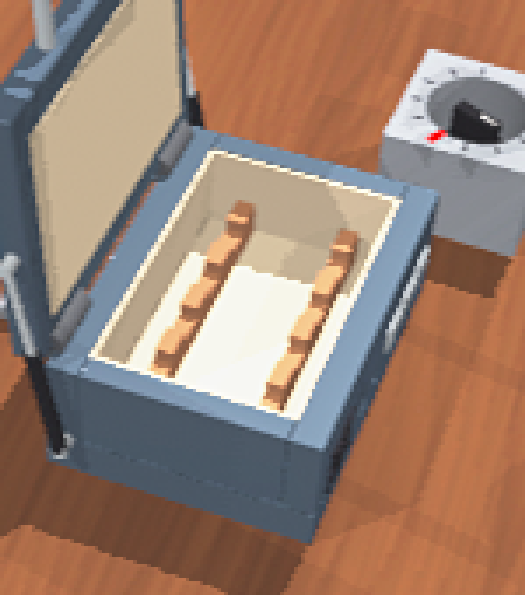

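View pics/t3.png

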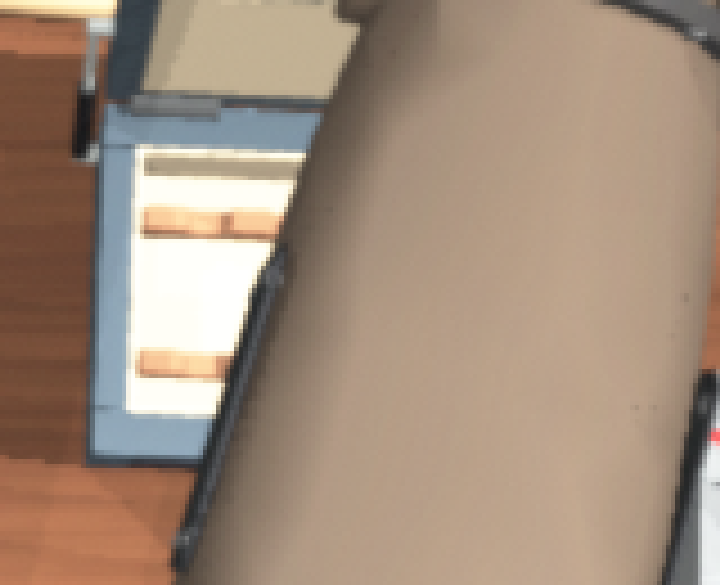

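```bash
python3 -c "
from h import *
rows([(570,-60,400,.5),(560,60,330,1.2),(583,212,150,1.80)])"
```

```text
t 8.57 pos [ 684.6 -143.2  407.8] yaw -0.055 j [-0.3   0.5   1.04  0.    1.6  -0.25] F [ 0.2  0.1 -0.6] op 0.317
[-119.1, -76.8, 7.3, -31.8]
[-135.9, -196.1, 77.2, -71.9]
[-121.9, -349.2, 257.2, -106.3]
```

```bash
python3 -m pendant '[[-60,-38,0,-10],[-119,-77,0,-20],[-125,-120,30,-31],[-136,-180,70,-41],[-130,-240,130,-52],[-122,-300,190,-63],[-122,-349,240,-74],[-122,-349,257,-85]]' 0.5; python3 -c "
from h import *
rows([(583.4,211.7,80,1.80)])"
```

```text
t: 9.57
eef_pos: [581.3, 204.9, 159.4]
tcp_rot: [3.139, 0.001, 1.417]
ft_force: [1.2, -1.5, -0.2]
opening: 0.497
t 9.57 pos [581.3 204.9 159.4] yaw 1.417 j [ 0.23  0.54  1.64 -0.    0.96 -1.18] F [ 1.2 -1.5 -0.2] op 0.497
[7.1, 0.9, 79.4, -22.0]
```

```bash
python3 -m pendant '[[7,1,40,-10],[7,1,70,-20],[7,1,80,-22],[7,1,80,-22],[7,1,80,-22]]'; python3 - <<'E'
from h import *
rows([(583.4,211.7,4,1.80)])
p=vision.read_camera('wrist'); save(p,'w4.png')
t=vision.read_camera('top'); save({'pixels':cv2.resize(t['pixels'][180:310,320:540],None,fx=3.6,fy=3.6,interpolation=cv2.INTER_NEAREST)},'t4.png')
E
```

```text
t: 10.2
eef_pos: [583.9, 211.5, 80.5]
tcp_rot: [3.138, 0.002, 1.798]
ft_force: [0.1, -0.3, 0.1]
opening: 0.5
t 10.2 pos [583.9 211.5  80.5] yaw 1.798 j [ 0.24  0.64  1.7  -0.    0.8  -1.55] F [ 0.1 -0.3  0.1] op 0.5
[0.4, -0.7, 76.5, -0.1]
```

View pics/w4.png

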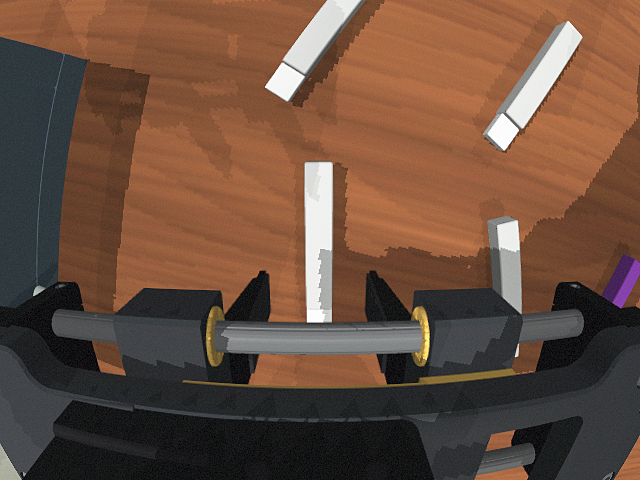

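View pics/t4.png

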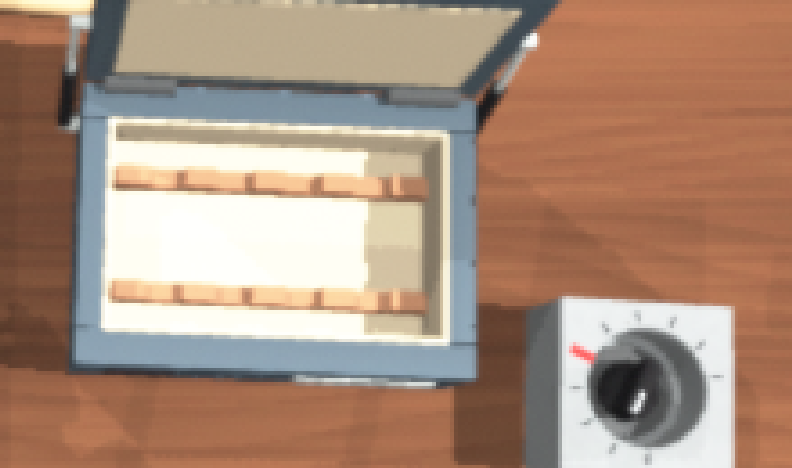

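The blank is centred between the jaws (columns 305–332). I'm grasping it.

```bash
python3 -m pendant '[[0,-1,25,0],[0,-1,50,0],[0,-1,66,0],[0,-1,76,0],[0,-1,76,0]]'; python3 -m pendant '[[0,0,0,0],[0,0,0,0],[0,0,0,0],[0,0,0,0]]' 1; python3 - <<'E'
from h import *
t=vision.read_camera('top');s=vision.read_camera('side')
uv=np.array([(108,117),(450,133),(447,342),(101,330)])/3.6+[320,180]-.5
L=back(t,uv,99);print(L.round(1),L.mean(0))
uv=np.array([(215,153),(403,198),(297,420),(90,357)])/3.5+[270,100]-.5
L=back(s,uv,99);print(L.round(1),L.mean(0))
# rails teeth tops centres top view: gaps between teeth
g=np.array([(180,182),(249,187),(318,192),(387,197)])/3.6+[320,180]-.5
print(back(t,g,52).round(1))
E
```

```text
t: 10.92
eef_pos: [583.3, 211.3, 4.4]
tcp_rot: [3.138, 0.001, 1.799]
ft_force: [0.2, 0.4, 0.4]
opening: 0.499
t: 11.42
eef_pos: [583.4, 211.4, 4.7]
tcp_rot: [3.138, 0.001, 1.799]
ft_force: [-0.7, 0.1, 2.1]
opening: 0.185
[[ 652.4  -21.9   99. ]
 [ 639.2 -264.3   99. ]
 [ 491.1 -254.7   99. ]
 [ 501.3  -14.3   99. ]] [ 571.00003291 -138.77324178   99.        ]
[[ 637.9 -256.4   99. ]
 [ 491.  -255.1   99. ]
 [ 504.4  -13.4   99. ]
 [ 653.3  -21.4   99. ]] [ 571.65187318 -136.5677093    99.        ]
[[ 613.6  -76.9   52. ]
 [ 609.5 -127.3   52. ]
 [ 605.4 -177.8   52. ]
 [ 601.3 -228.2   52. ]]
```

```bash
cat > rail.py <<'E'
from h import *
def boxes():
    B=[]
    for xr in (-42,42):
        B.append((xr-7,xr+7,-112,112,30,52))
        for y in (-100,-50,0,50,100): B.append((xr-7,xr+7,y-12,y+12,52,62))
    return B
S=6
def rr(p,v):
    c,s=np.cos(v[2]),np.sin(v[2]); R=np.array([[c,-s],[s,c]]); big=np.zeros((480*S,640*S),np.uint8)
    for b in boxes():
        P=np.array([[X,Y,Z] for X in b[:2] for Y in b[2:4] for Z in b[4:]],float); P[:,:2]=P[:,:2]@R.T+v[:2]
        cv2.fillConvexPoly(big,cv2.convexHull(((proj(p,P)+.5)*S).round().astype(np.int32)),255)
    return cv2.resize(big,(640,480),interpolation=cv2.INTER_AREA)/255.
def mask(p):
    h=cv2.cvtColor(p['pixels'],cv2.COLOR_RGB2HSV)
    c,s=np.cos(-.053),np.sin(-.053); R=np.array([[c,-s],[s,c]])
    q=np.array([[-70,-114,45],[70,-114,45],[70,114,45],[-70,114,45.]]);q[:,:2]=q[:,:2]@R.T+[571.4,-137.8]
    z=np.zeros((480,640),np.uint8); cv2.fillConvexPoly(z,proj(p,q).round().astype(np.int32),1)
    return ((h[:,:,1]>85)&(h[:,:,0]<20)).astype(float)*z, z
if __name__=='__main__':
    V=[vision.read_camera(n) for n in ('top','side')]; M=[mask(p) for p in V]
    for sel in ([0],[1],[0,1]):
        f=lambda v: sum(np.abs((rr(V[i],v)-M[i][0])*M[i][1]).sum() for i in sel)
        s0=np.array([571.4,-137.8,-.053]); r=minimize(f,s0,method='Nelder-Mead',options=dict(initial_simplex=np.vstack([s0,s0+[4,0,0],s0+[0,4,0],s0+[0,0,.03]]),maxiter=100))
        print(sel,r.x.round(3),r.fun,[M[i][0].sum() for i in sel])
    o=np.hstack([np.dstack([M[i][0]*255,rr(V[i],r.x)*255,0*M[i][0]])[100:280,280:480] for i in (0,1)]).astype(np.uint8)
    save({'pixels':cv2.resize(o,None,fx=2,fy=2,interpolation=cv2.INTER_NEAREST)},'rail.png')
E
python3 rail.py
```

```text
[0] [ 5.71617e+02 -1.40754e+02 -4.80000e-02] 222.94509803921568 [np.float64(965.0)]
[1] [3.80874e+02 3.76900e+01 2.04000e-01] 0.0 [np.float64(0.0)]
[0, 1] [ 5.71248e+02 -1.39025e+02 -4.00000e-02] 1303.7882352941176 [np.float64(965.0), np.float64(0.0)]
```

View pics/rail.png

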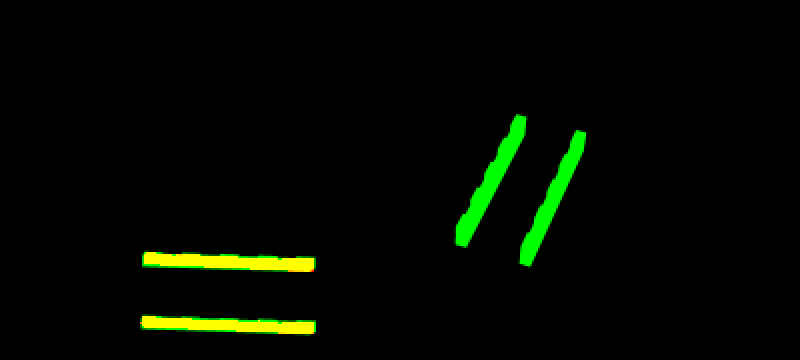

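```bash
cat > r2.py <<'E'
from rail import *
V=[vision.read_camera(n) for n in ('top','side')]
im=cv2.cvtColor(cv2.imread('pics/s3.png'),cv2.COLOR_BGR2RGB)
im=cv2.resize(im,(150,170),interpolation=cv2.INTER_NEAREST); V[1]['pixels']=V[1]['pixels'].copy(); V[1]['pixels'][100:270,270:420]=im
M=[mask(p) for p in V]
for sel in ([1],):
    f=lambda v: sum(np.abs((rr(V[i],v)-M[i][0])*M[i][1]).sum() for i in sel)
    s0=np.array([571.4,-137.8,-.053]); r=minimize(f,s0,method='Nelder-Mead',options=dict(initial_simplex=np.vstack([s0,s0+[4,0,0],s0+[0,4,0],s0+[0,0,.03]]),maxiter=100))
    print(sel,r.x.round(3),r.fun,[M[i][0].sum() for i in sel])
    print(f(s0),[round(f([571.4,y,-.053])) for y in range(-144,-131,2)])
o=np.hstack([np.dstack([M[i][0]*255,rr(V[i],r.x)*255,0*M[i][0]])[130:230,300:420] for i in (0,1)]).astype(np.uint8)
save({'pixels':cv2.resize(o,None,fx=3.3,fy=3.3,interpolation=cv2.INTER_NEAREST)},'rail2.png')
# top profile along each rail top
t=V[0]; 
for xr in (-42,42):
    c,s=np.cos(-.053),np.sin(-.053)
    ys=np.arange(-118,119,1.); P=np.array([[571.4+c*xr-s*y,-137.8+s*xr+c*y,62] for y in ys]); uv=proj(t,P).astype(np.float32)
    v=cv2.remap(t['pixels'].astype(np.float32),uv[:,0].reshape(1,-1),uv[:,1].reshape(1,-1),cv2.INTER_LINEAR)[0]
    print(xr,v.mean(1)[::3].round().astype(int))
E
python3 r2.py
```

```text
[1] [ 5.71644e+02 -1.41773e+02 -3.60000e-02] 373.6549019607843 [np.float64(755.0)]
405.21568627450984 [394, 399, 402, 408, 408, 421, 422]
-42 [129 128 139 143 143 144 143 160 198 184 149 143 152 195 207 207 207 203
 203 207 208 209 209 209 209 204 170 143 172 202 207 209 208 206 201 204
 207 207 207 208 208 207 195 152 141 161 198 207 207 207 199 197 205 207
 207 207 207 208 207 192 161 154 190 207 208 207 207 201 201 206 204 196
 193 192 192 190 176 215 223]
42 [117 128 131 132 132 131 133 140 186 181 135 132 169 194 199 199 199 199
 200 200 199 199 199 200 199 197 168 137 137 165 194 200 199 199 200 199
 199 199 198 199 199 199 195 154 138 163 194 199 200 200 201 200 198 198
 198 198 198 198 196 175 144 142 183 198 199 200 203 204 205 210 210 202
 198 198 198 196 178 217 227]
```

View pics/rail2.png

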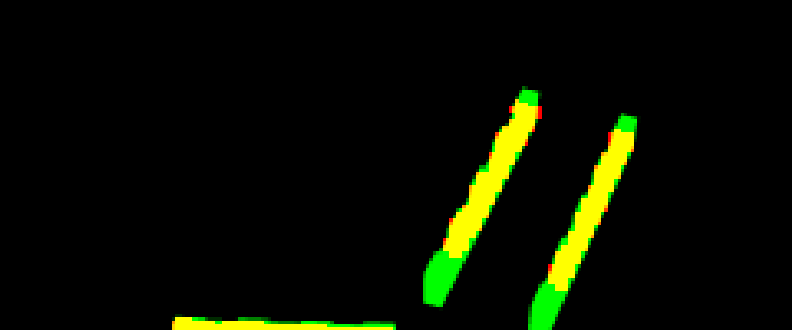

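```bash
python3 -m pendant '[[0,0,-20,0],[0,0,-70,0],[0,0,-120,0],[0,0,-155,0],[0,0,-155,0]]'; python3 -c "
from h import *
rows([(567.5,-212,150,1.518)])"
```

```text
t: 12.35
eef_pos: [583.6, 211.7, 163.1]
tcp_rot: [3.133, 0.001, 1.799]
ft_force: [0.4, 0.5, -3.3]
opening: 0.186
t 12.35 pos [583.6 211.7 163.1] yaw 1.799 j [ 0.24  0.53  1.63 -0.    0.97 -1.56] F [ 0.4  0.5 -3.3] op 0.186
[-409.0, -111.7, 12.7, 16.1]
```

```bash
python3 -m pendant '[[-35,-9,0,2],[-90,-25,0,4],[-150,-41,0,6],[-210,-57,0,8],[-270,-74,0,10],[-330,-90,0,12],[-380,-104,0,15],[-409,-112,0,16]]';python3 -m pendant '[[0,0,0,0],[0,0,0,0]]'; python3 - <<'E'
from h import *
rows([(567.5,-212,58,1.518)])
p=vision.read_camera('wrist'); save(p,'w5.png')
p=vision.read_camera('side'); save({'pixels':cv2.resize(p['pixels'][30:300,250:500],None,fx=2.2,fy=2.2)},'s5.png')
E
```

```text
t: 13.35
eef_pos: [566.0, -214.4, 161.4]
tcp_rot: [3.135, -0.002, 1.517]
ft_force: [-0.2, 0.2, -2.0]
opening: 0.188
t: 13.6
eef_pos: [565.4, -213.8, 160.5]
tcp_rot: [3.136, -0.003, 1.517]
ft_force: [-1.0, 0.3, -2.9]
opening: 0.185
t 13.6 pos [ 565.4 -213.8  160.5] yaw 1.517 j [-0.47  0.52  1.67  0.01  0.95 -1.99] F [-1.   0.3 -2.9] op 0.185
[1.6, 1.4, 102.5, -0.1]
```

View pics/w5.png

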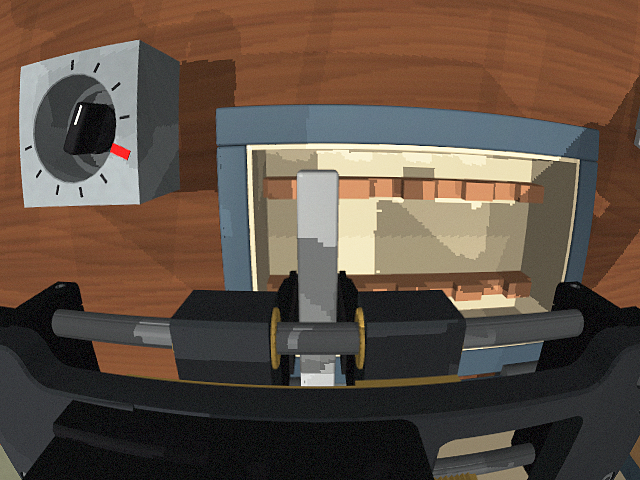

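View pics/s5.png

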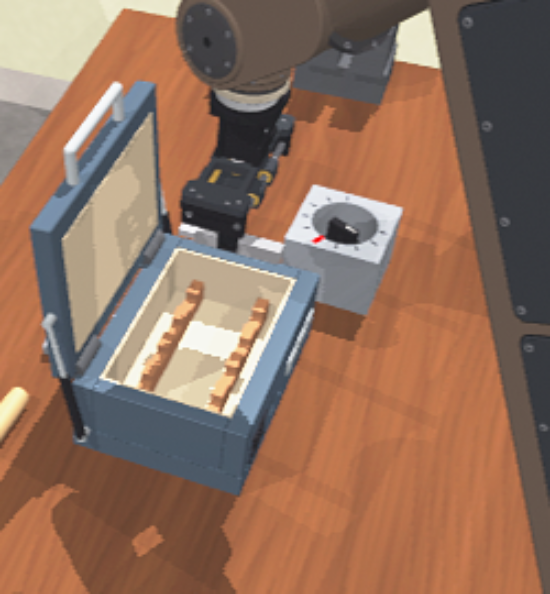

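```bash
cat >> h.py <<'E'
def wback(p,uv,z,st):
    """wrist pixel -> world point on plane z"""
    K=p['intrinsics']; uv=np.atleast_2d(np.asarray(uv,float))
    d=(uv-[K[0,2],K[1,2]])/K[0,0]; r=np.linalg.norm(d,axis=1); 
    ray=np.c_[d*(np.sin(r)/np.maximum(r,1e-9))[:,None],np.cos(r)]
    T=p['tool_from_camera']; R=Ro.from_euler('xyz',st['tcp_rot']).as_matrix()
    o=R@T[:3,3]+st['eef_pos']; w=ray@T[:3,:3].T@R.T
    return o+w*((z-o[2])/w[:,2])[:,None]
def wproj(p,X,st):
    K=p['intrinsics']; T=p['tool_from_camera']; R=Ro.from_euler('xyz',st['tcp_rot']).as_matrix()
    c=((np.asarray(X,float)-st['eef_pos'])@R-T[:3,3])@T[:3,:3]
    rho=np.linalg.norm(c[:,:2],axis=1); th=np.arctan2(rho,c[:,2])
    return c[:,:2]/rho[:,None]*th[:,None]*K[0,0]+[K[0,2],K[1,2]]
def oven(pt,c=(571.5,-137.0),yaw=-.053):
    a,b=np.cos(yaw),np.sin(yaw); pt=np.atleast_2d(np.asarray(pt,float)); o=pt.copy(); o[:,:2]=pt[:,:2]@np.array([[a,-b],[b,a]]).T+c; return o
E
python3 - <<'E'
from h import *
st=env.state(); p=vision.read_camera('wrist')
im=p['pixels'].copy(); S=4
x0,y0=250,150; im=cv2.resize(im[y0:y0+130,x0:x0+200],None,fx=S,fy=S,interpolation=cv2.INTER_CUBIC)
for xr in (-49,):
  for y in (-100,-50,0,50,100):
    for e in (-12,12):
        uv=wproj(p,oven([[xr,y+e,62],[xr+14,y+e,62]]),st); uv=((uv-[x0,y0]+.5)*S).round().astype(int)
        cv2.line(im,tuple(map(int,uv[0])),tuple(map(int,uv[1])),(0,255,0),1)
save({'pixels':im},'w6.png')
E
```

```text
(no output)
```

View pics/w6.png

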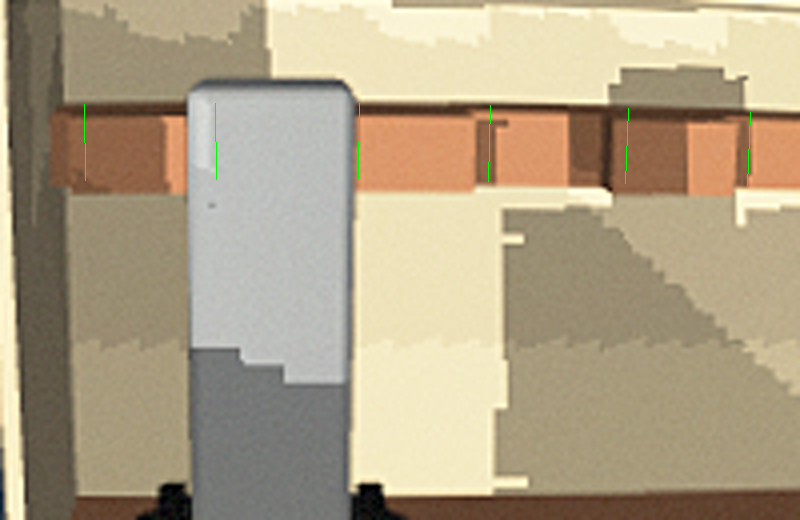

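```bash
python3 - <<'E'
from h import *
st=env.state(); p=vision.read_camera('wrist')
R=Ro.from_euler('xyz',st['tcp_rot']).as_matrix()
tool=lambda P: np.array(P)@R.T+st['eef_pos']
for zt in (-13.3,): 
  print((wproj(p,tool([[-9,60,zt],[9,60,zt],[-9,-60,zt],[9,-60,zt]]),st)-[250,150]+.5)*4)
print((wproj(p,oven([[-42,-50+12,62],[-42,0-12,62],[-42,12,62]],c=(571.5,-139)),st)-[250,150]+.5)*4)
E
```

```text
[[ 214.56250846 1006.61654066]
 [ 349.71325247 1006.53042503]
 [ 200.7920651    74.99877956]
 [ 371.04426769   75.36944147]]
[[478.3767044  142.42083693]
 [616.30471372 145.15496693]
 [738.53027462 148.67225777]]
```

```bash
python3 -m pendant '[[1,2,30,0],[1,2,60,0],[1,2,85,0],[1,2,98,0],[1,2,102,0],[1,2,102,0]]'; python3 - <<'E'
from h import *
rows([(567.5,-212.7,57,1.518)])
p=vision.read_camera('wrist'); save(p,'w7.png')
E
```

```text
t: 14.55
eef_pos: [569.2, -212.3, 59.9]
tcp_rot: [3.134, -0.002, 1.518]
ft_force: [0.8, -0.6, -2.3]
opening: 0.188
t 14.55 pos [ 569.2 -212.3   59.9] yaw 1.518 j [-0.47  0.65  1.75  0.01  0.74 -1.99] F [ 0.8 -0.6 -2.3] op 0.188
[-0.5, -1.7, 2.9, 0.0]
```

View pics/w7.png

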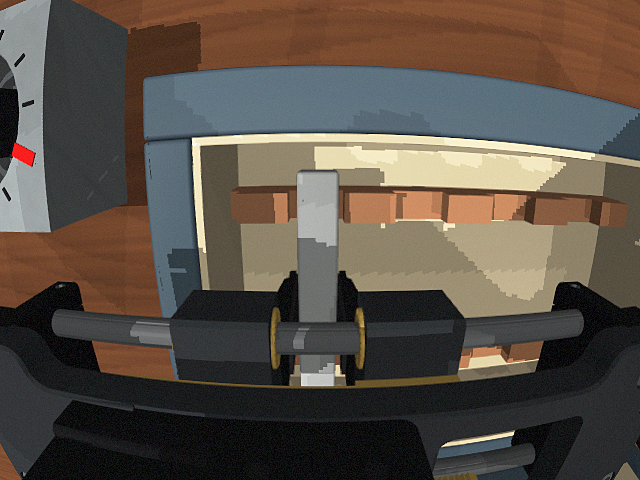

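The blank (columns 298–338) sits centrally between the teeth (left one ends at 290, right one starts at 345). I'm lowering it and releasing.

```bash
python3 -m pendant '[[0,0,2,0],[0,0,4,0],[0,0,4,0]]'; python3 -m pendant '[[0,0,0,0],[0,0,0,0],[0,0,0,0]]' 0.68; python3 -m pendant '[[0,0,-25,0],[0,0,-80,0],[0,0,-110,0],[0,0,-110,0]]'; python3 - <<'E'
from h import *
rows([])
p=vision.read_camera('wrist'); save(p,'w8.png')
E
```

```text
t: 14.98
eef_pos: [569.5, -212.5, 56.7]
tcp_rot: [3.133, -0.001, 1.518]
ft_force: [-0.0, 0.9, 3.7]
opening: 0.184
t: 15.35
eef_pos: [569.5, -212.5, 56.6]
tcp_rot: [3.133, -0.001, 1.518]
ft_force: [-0.1, -0.0, -0.8]
opening: 0.32
t: 15.85
eef_pos: [569.4, -213.0, 168.9]
tcp_rot: [3.129, 0.001, 1.518]
ft_force: [-0.3, 1.0, -0.4]
opening: 0.322
t 15.85 pos [ 569.4 -213.   168.9] yaw 1.518 j [-0.47  0.51  1.66  0.01  0.96 -1.99] F [-0.3  1.  -0.4] op 0.322
```

View pics/w8.png

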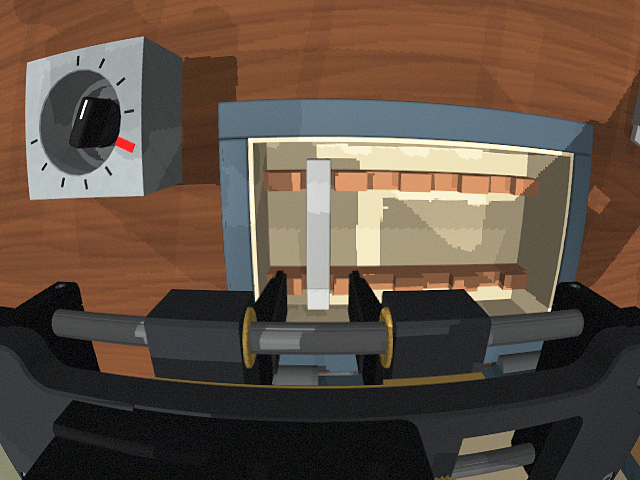

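```bash
cat > look.py <<'E'
from h import *
def look():
    p=vision.read_camera('top');s=vision.read_camera('side'); B=bars(p);C=bars(s); out=[]
    for m,X,a in B:
        r1=fitbar([(p,m)],X[:2]); o=[ms for ms,Xs,as_ in C if np.hypot(*(Xs-X)[:2])<40]
        r2=fitbar([(s,o[0])],r1.x) if o else None
        print(r1.x.round(2),round(r1.fun,2), r2 and (r2.x.round(2),round(r2.fun,2)), 'yaw', round((r1.x[2]+np.pi/2)%np.pi,3))
    print(len(C),[c[1].round() for c in C])
look()
E
python3 look.py; python3 -c "
from h import *
rows([(433.5,183.1,150,1.2)])"
```

```text
[5.8485e+02 3.6255e+02 4.5000e-01] 0.08 (array([5.8677e+02, 3.6187e+02, 4.6000e-01]), np.float64(0.09)) yaw 2.022
[ 4.4492e+02  3.6499e+02 -3.6000e-01] 0.1 (array([ 4.4686e+02,  3.6349e+02, -3.5000e-01]), np.float64(0.07)) yaw 1.213
[ 4.3227e+02  1.8388e+02 -3.7000e-01] 0.08 (array([ 4.3486e+02,  1.8306e+02, -3.7000e-01]), np.float64(0.07)) yaw 1.204
3 [array([431., 186.,  12.]), array([585., 363.,  12.]), array([444., 366.,  12.])]
t 16.0 pos [ 568.1 -212.3  165.5] yaw 1.518 j [-0.47  0.51  1.67  0.01  0.96 -1.99] F [ 0.4  0.6 -0.6] op 0.321
[387.8, -155.3, 15.1, 18.2]
```

Blank D has been knocked from (427,336) to (446,364). I'm taking C at (433.5,183.4) next.

```bash
python3 -m pendant '[[45,-18,0,3],[100,-40,0,6],[160,-64,0,9],[220,-88,0,12],[280,-112,0,15],[340,-136,0,18],[388,-155,10,18],[388,-155,15,18]]' 0.5; python3 -m pendant '[[0,0,35,0],[0,0,70,0],[0,0,70,0]]';  python3 - <<'E'
from h import *
rows([(433.5,183.4,4.5,1.2)])
p=vision.read_camera('wrist'); save(p,'w9.png')
E
```

```text
t: 17.0
eef_pos: [431.7, 186.1, 148.7]
tcp_rot: [3.138, -0.003, 1.209]
ft_force: [0.4, -0.6, 1.0]
opening: 0.499
t: 17.38
eef_pos: [431.0, 185.1, 76.5]
tcp_rot: [-3.141, 0.001, 1.209]
ft_force: [-0.1, 0.3, -0.3]
opening: 0.501
t 17.38 pos [431.  185.1  76.5] yaw 1.209 j [ 0.26  0.49  2.07 -0.    0.58 -0.94] F [-0.1  0.3 -0.3] op 0.501
[-0.6, 3.0, 72.0, 0.5]
```

View pics/w9.png

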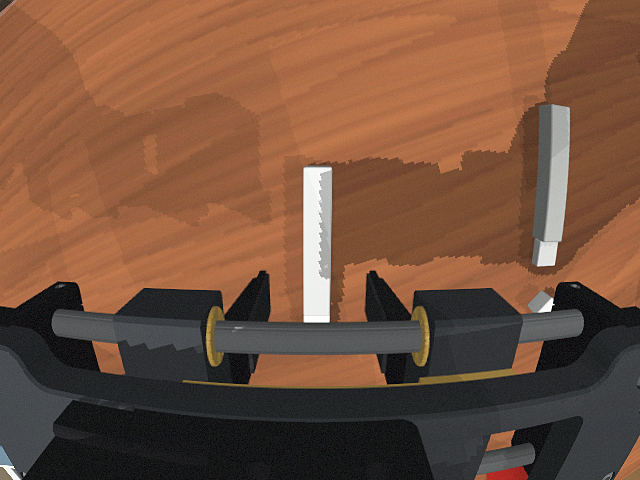

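Well centred (columns 303–331). I'm grasping it.

```bash
python3 -m pendant '[[-1,3,30,0],[-1,3,55,0],[-1,3,68,0],[-1,3,72,0],[-1,3,72,0]]'; python3 -m pendant '[[0,0,0,0],[0,0,0,0],[0,0,0,0],[0,0,0,0]]' 1;  python3 -m pendant '[[0,0,-20,0],[0,0,-70,0],[0,0,-120,0],[0,0,-155,0],[0,0,-155,0]]'; python3 - <<'E'
from h import *
rows([(571,-162.8,160,1.518)])
E
```

```text
t: 18.05
eef_pos: [434.6, 183.4, 6.5]
tcp_rot: [3.14, -0.001, 1.208]
ft_force: [0.1, -0.1, 0.2]
opening: 0.498
t: 18.55
eef_pos: [434.7, 183.5, 6.7]
tcp_rot: [3.139, -0.001, 1.209]
ft_force: [-0.3, 0.3, 4.0]
opening: 0.183
t: 19.18
eef_pos: [435.0, 183.6, 163.5]
tcp_rot: [3.136, -0.004, 1.209]
ft_force: [0.7, -0.4, -3.0]
opening: 0.185
t 19.18 pos [435.  183.6 163.5] yaw 1.209 j [ 0.26  0.34  1.99 -0.    0.81 -0.95] F [ 0.7 -0.4 -3. ] op 0.185
[-275.8, 249.9, 3.9, -17.7]
```

```bash
python3 -m pendant '[[-28,25,0,-2],[-70,63,0,-4],[-112,101,0,-7],[-154,139,0,-10],[-196,177,0,-13],[-238,215,0,-16],[-265,240,0,-18],[-276,250,2,-18]]'; python3 -m pendant '[[0,0,0,0],[0,0,0,0]]'; python3 - <<'E'
from h import *
rows([(571,-162.8,59,1.518)])
E
```

```text
t: 20.18
eef_pos: [570.7, -164.6, 159.6]
tcp_rot: [3.138, -0.003, 1.521]
ft_force: [0.2, 0.7, -3.1]
opening: 0.183
t: 20.42
eef_pos: [570.1, -163.4, 158.9]
tcp_rot: [3.139, -0.003, 1.521]
ft_force: [0.6, -0.0, -1.9]
opening: 0.185
t 20.43 pos [ 570.1 -163.4  158.9] yaw 1.521 j [-0.39  0.51  1.7   0.    0.93 -1.92] F [ 0.6 -0.  -1.9] op 0.185
[0.3, 0.7, 99.9, 0.2]
```

```bash
python3 -m pendant '[[0,0,40,0],[0,0,75,0],[0,0,90,0],[0,0,96,0],[0,0,96,0]]'; python3 - <<'E'
from h import *
rows([(571,-162.8,58,1.518)])
p=vision.read_camera('wrist'); save({'pixels':cv2.resize(p['pixels'][130:350,200:480],None,fx=2.6,fy=2.6)},'w10.png')
E
```

```text
t: 21.05
eef_pos: [570.7, -162.9, 63.5]
tcp_rot: [3.139, -0.003, 1.522]
ft_force: [0.2, -0.4, -2.5]
opening: 0.186
t 21.05 pos [ 570.7 -162.9   63.5] yaw 1.522 j [-0.39  0.63  1.78  0.01  0.73 -1.92] F [ 0.2 -0.4 -2.5] op 0.186
[0.1, 0.3, 5.5, 0.2]
```

View pics/w10.png

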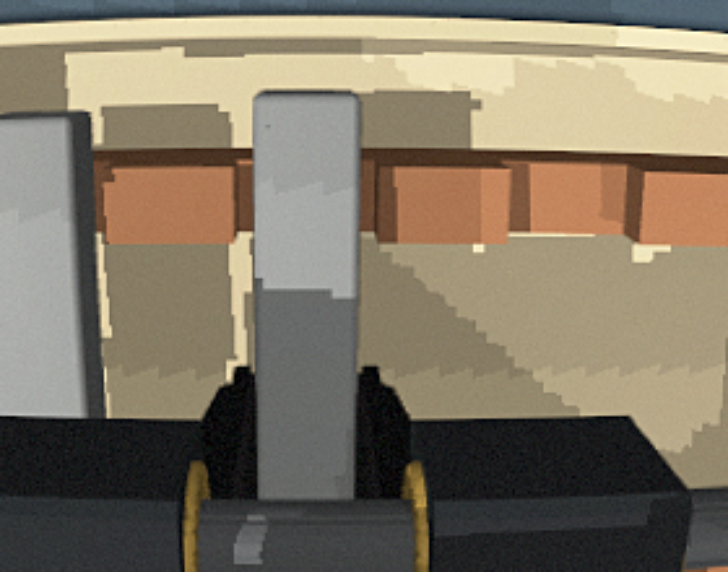

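The groove spans columns 234–393 and the bar is centred at 307, so I'll shift +1 mm and lower.

```bash
python3 -m pendant '[[1,0,1,0],[1,0,3,0],[1,0,5,0],[1,0,6,0],[1,0,6,0]]'; python3 -m pendant '[[0,0,0,0],[0,0,0,0],[0,0,0,0]]' 0.68; python3 -m pendant '[[0,0,-25,0],[0,0,-80,0],[0,0,-110,0],[0,0,-110,0]]'; python3 - <<'E'
from h import *
rows([])
p=vision.read_camera('wrist'); save(p,'w11.png')
E
python3 look.py
```

```text
t: 21.72
eef_pos: [570.9, -162.1, 58.6]
tcp_rot: [3.138, -0.003, 1.521]
ft_force: [-2.7, 1.4, 6.9]
opening: 0.185
t: 22.1
eef_pos: [571.0, -162.1, 58.6]
tcp_rot: [3.138, -0.003, 1.521]
ft_force: [0.2, 0.7, -0.3]
opening: 0.319
t: 22.6
eef_pos: [571.3, -162.7, 170.7]
tcp_rot: [3.134, -0.001, 1.521]
ft_force: [-0.1, -0.6, -0.8]
opening: 0.319
t 22.6 pos [ 571.3 -162.7  170.7] yaw 1.521 j [-0.39  0.49  1.69  0.    0.95 -1.91] F [-0.1 -0.6 -0.8] op 0.319
[5.8449e+02 3.6253e+02 4.5000e-01] 0.08 (array([5.8669e+02, 3.6151e+02, 4.6000e-01]), np.float64(0.09)) yaw 2.023
[ 4.4534e+02  3.6556e+02 -3.6000e-01] 0.12 (array([ 4.4704e+02,  3.6361e+02, -3.5000e-01]), np.float64(0.08)) yaw 1.207
2 [array([585., 363.,  12.]), array([444., 366.,  12.])]
```

View pics/w11.png

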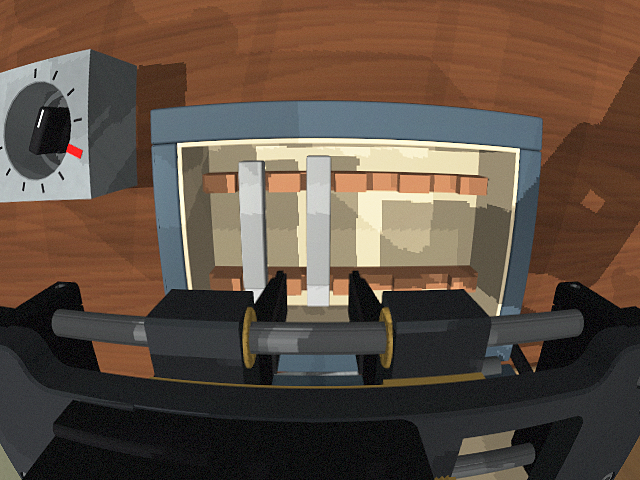

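Two blanks are seated. Next is D at (446.3,364.4).

```bash
python3 -c "
from h import *
rows([(446.3,364.4,140,1.213)])"
```

```text
t 22.75 pos [ 570.  -162.2  167.4] yaw 1.521 j [-0.39  0.5   1.69  0.    0.95 -1.91] F [-0.9  0.1 -1. ] op 0.321
[519.8, -149.7, 28.7, 17.7]
```

```bash
python3 -m pendant '[[50,-14,0,2],[108,-31,0,4],[166,-48,0,6],[224,-64,0,9],[282,-81,0,12],[340,-98,0,15],[398,-115,0,18],[456,-131,5,18]]' 0.5; python3 -c "
from h import *
rows([(446.3,364.4,75,1.213)])"
```

```text
t: 23.75
eef_pos: [460.8, 301.5, 162.5]
tcp_rot: [3.141, -0.003, 1.206]
ft_force: [0.7, -0.2, 0.2]
opening: 0.5
t 23.75 pos [460.8 301.5 162.5] yaw 1.206 j [ 0.46  0.45  1.8   0.    0.89 -0.75] F [ 0.7 -0.2  0.2] op 0.5
[53.4, -36.0, 87.6, -0.4]
```

```bash
python3 -m pendant '[[40,-27,30,0],[53,-36,60,0],[53,-36,80,0],[53,-36,88,0],[53,-36,88,0]]'; python3 - <<'E'
from h import *
rows([(446.3,364.4,4.5,1.213)])
p=vision.read_camera('wrist'); save(p,'w12.png')
E
```

```text
t: 24.38
eef_pos: [446.0, 363.6, 73.8]
tcp_rot: [-3.141, -0.001, 1.206]
ft_force: [-0.7, 0.3, 0.1]
opening: 0.501
t 24.38 pos [446.  363.6  73.8] yaw 1.206 j [ 0.57  0.6   1.82  0.    0.73 -0.64] F [-0.7  0.3  0.1] op 0.501
[0.7, 0.1, 69.3, -0.4]
```

View pics/w12.png

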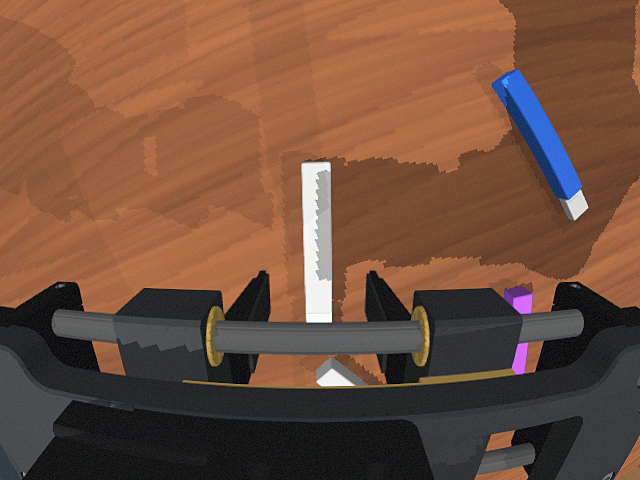

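```bash
python3 -m pendant '[[0,0,30,0],[0,0,55,0],[0,0,65,0],[0,0,69,0],[0,0,69,0]]'; python3 -m pendant '[[0,0,0,0],[0,0,0,0],[0,0,0,0],[0,0,0,0]]' 1;  python3 -m pendant '[[0,0,-20,0],[0,0,-70,0],[0,0,-120,0],[0,0,-155,0],[0,0,-155,0]]'; python3 - <<'E'
from h import *
rows([(573,-112.4,160,1.518)])
E
```

```text
t: 25.05
eef_pos: [446.7, 364.1, 6.2]
tcp_rot: [3.141, -0.003, 1.206]
ft_force: [-1.0, 0.5, 0.5]
opening: 0.502
t: 25.55
eef_pos: [446.8, 364.1, 6.4]
tcp_rot: [3.141, -0.003, 1.206]
ft_force: [-0.4, -0.9, 2.1]
opening: 0.186
t: 26.18
eef_pos: [447.1, 364.1, 163.6]
tcp_rot: [3.138, -0.007, 1.206]
ft_force: [-0.1, 0.2, -3.2]
opening: 0.187
t 26.18 pos [447.1 364.1 163.6] yaw 1.206 j [ 0.57  0.48  1.74  0.    0.91 -0.64] F [-0.1  0.2 -3.2] op 0.187
[-400.2, 287.7, 1.9, -17.9]
```

```bash
python3 -m pendant '[[-28,20,0,-2],[-75,54,0,-4],[-122,88,0,-7],[-170,122,0,-10],[-218,157,0,-13],[-266,191,0,-16],[-314,226,0,-18],[-360,259,0,-18]]'; python3 -c "
from h import *
rows([(573,-112.4,159,1.518)])"
```

```text
t: 27.18
eef_pos: [560.2, -66.6, 160.2]
tcp_rot: [3.139, -0.006, 1.52]
ft_force: [1.1, 0.5, -1.9]
opening: 0.185
t 27.18 pos [560.2 -66.6 160.2] yaw 1.52 j [-0.24  0.47  1.77  0.01  0.9  -1.76] F [ 1.1  0.5 -1.9] op 0.185
[-45.1, 15.1, 0.9, 0.1]
```

```bash
python3 -m pendant '[[-30,10,0,0],[-45,15,0,0],[-45,15,30,0],[-45,15,65,0],[-45,15,88,0],[-45,15,95,0],[-45,15,95,0]]'; python3 - <<'E'
from h import *
rows([(573,-112.4,58,1.518)])
p=vision.read_camera('wrist'); save({'pixels':cv2.resize(p['pixels'][130:350,200:480],None,fx=2.6,fy=2.6)},'w13.png')
E
```

```text
t: 28.05
eef_pos: [573.0, -111.2, 64.6]
tcp_rot: [3.14, -0.006, 1.521]
ft_force: [-0.3, 0.4, -1.7]
opening: 0.185
t 28.05 pos [ 573.  -111.2   64.6] yaw 1.521 j [-0.31  0.62  1.8   0.01  0.72 -1.84] F [-0.3  0.4 -1.7] op 0.185
[-1.2, 0.1, 6.6, 0.1]
```

View pics/w13.png

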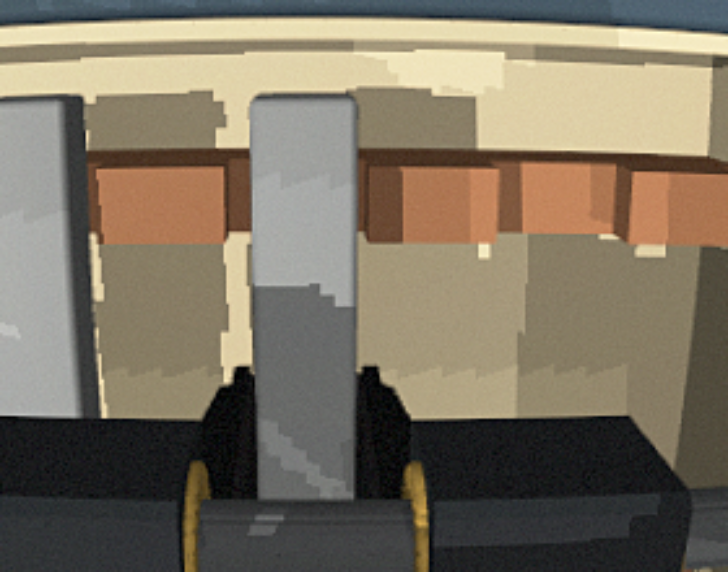

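The groove spans columns 226–368 (mid 297) and the bar mid is 303, so I'll shift −1 mm and lower.

```bash
python3 -m pendant '[[-1,0,1,0],[-1,0,3,0],[-1,0,5,0],[-1,0,7,0],[-1,0,7,0]]'; python3 -m pendant '[[0,0,0,0],[0,0,0,0],[0,0,0,0]]' 0.68; python3 -m pendant '[[0,0,-25,0],[0,0,-80,0],[0,0,-110,0],[0,0,-110,0]]'; python3 - <<'E'
from h import *
p=vision.read_camera('wrist'); save(p,'w14.png')
E
python3 look.py;python3 -c "
from h import *
rows([(585.5,362.1,140,2.023)])"
```

```text
t: 28.72
eef_pos: [573.3, -112.4, 58.4]
tcp_rot: [3.139, -0.006, 1.521]
ft_force: [-0.3, -0.1, 0.5]
opening: 0.189
t: 29.1
eef_pos: [573.4, -112.5, 58.5]
tcp_rot: [3.138, -0.006, 1.521]
ft_force: [0.7, 0.5, -0.8]
opening: 0.314
t: 29.6
eef_pos: [573.9, -113.3, 170.7]
tcp_rot: [3.134, -0.005, 1.521]
ft_force: [0.6, -1.4, 0.2]
opening: 0.32
[5.8507e+02 3.6256e+02 4.5000e-01] 0.08 (array([5.8649e+02, 3.6182e+02, 4.5000e-01]), np.float64(0.09)) yaw 2.023
1 [array([585., 363.,  12.])]
t 29.75 pos [ 572.5 -112.9  167.4] yaw 1.521 j [-0.31  0.48  1.72  0.01  0.94 -1.84] F [-0.2  0.7  0.6] op 0.323
[474.9, -11.0, 30.3, -28.8]
```

View pics/w14.png

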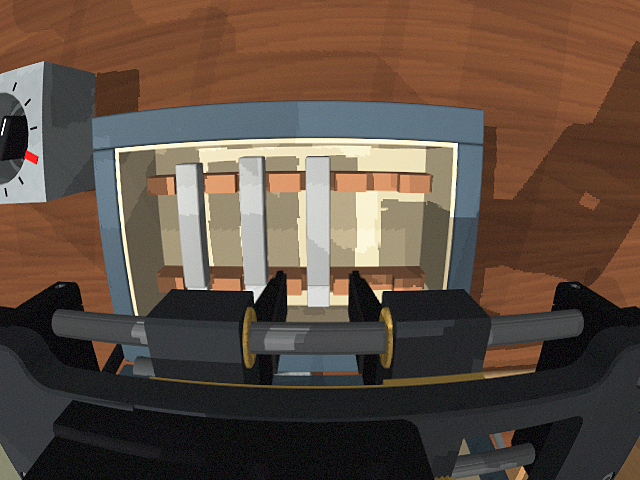

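```bash
python3 -m pendant '[[50,-1,0,-4],[108,-2,0,-8],[166,-4,0,-12],[224,-5,0,-16],[282,-7,0,-20],[340,-8,0,-24],[398,-9,0,-28],[450,-11,20,-29]]' 0.5; python3 -c "
from h import *
rows([(585.5,362.1,75,2.023)])"
```

```text
t: 30.75
eef_pos: [584.2, 339.4, 149.4]
tcp_rot: [3.137, -0.004, 2.028]
ft_force: [0.9, -0.8, -0.5]
opening: 0.501
t 30.75 pos [584.2 339.4 149.4] yaw 2.028 j [ 0.43  0.62  1.5   0.01  1.02 -1.6 ] F [ 0.9 -0.8 -0.5] op 0.501
[19.5, 10.8, 74.6, 0.3]
```

```bash
python3 -m pendant '[[20,11,30,0],[20,11,60,0],[20,11,75,0],[20,11,75,0]]'; python3 - <<'E'
from h import *
rows([(585.5,362.1,4.5,2.023)])
p=vision.read_camera('wrist'); save(p,'w15.png')
E
```

```text
t: 31.25
eef_pos: [585.0, 362.1, 73.1]
tcp_rot: [3.139, -0.004, 2.028]
ft_force: [-0.4, 0.3, 0.8]
opening: 0.507
t 31.25 pos [585.  362.1  73.1] yaw 2.028 j [ 0.46  0.73  1.52  0.01  0.89 -1.57] F [-0.4  0.3  0.8] op 0.507
[-0.5, 0.3, 68.6, 0.3]
```

View pics/w15.png

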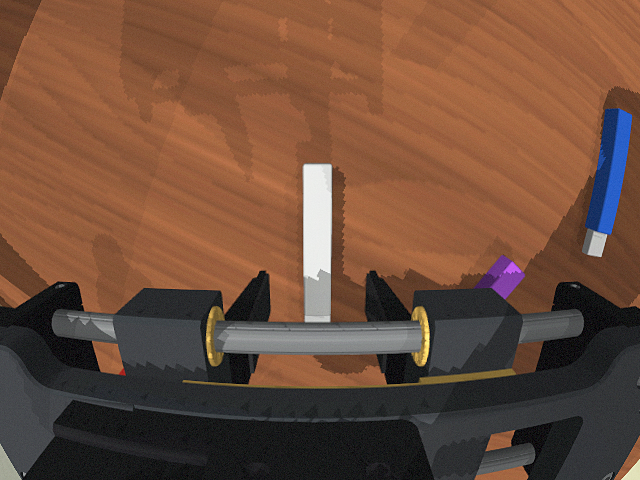

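```bash
python3 -m pendant '[[0,0,30,0],[0,0,55,0],[0,0,65,0],[0,0,69,0],[0,0,69,0]]'; python3 -m pendant '[[0,0,0,0],[0,0,0,0],[0,0,0,0],[0,0,0,0]]' 1;  python3 -m pendant '[[0,0,-20,0],[0,0,-70,0],[0,0,-120,0],[0,0,-155,0],[0,0,-155,0]]'; python3 - <<'E'
from h import *
rows([(575.5,-62.7,160,1.518)])
E
```

```text
t: 31.92
eef_pos: [586.2, 362.8, 6.3]
tcp_rot: [3.136, -0.004, 2.028]
ft_force: [0.5, 0.4, -1.1]
opening: 0.502
t: 32.42
eef_pos: [586.2, 362.9, 6.5]
tcp_rot: [3.136, -0.004, 2.028]
ft_force: [0.0, -0.3, 2.5]
opening: 0.182
t: 33.05
eef_pos: [586.6, 362.3, 165.4]
tcp_rot: [3.13, -0.004, 2.028]
ft_force: [0.4, 0.5, -2.6]
opening: 0.19
t 33.05 pos [586.6 362.3 165.4] yaw 2.028 j [ 0.46  0.63  1.45  0.01  1.06 -1.57] F [ 0.4  0.5 -2.6] op 0.19
[-376.6, -197.5, 1.5, 29.2]
```

```bash
python3 -m pendant '[[-28,-15,0,4],[-75,-40,0,8],[-125,-66,0,12],[-175,-92,0,16],[-225,-118,0,20],[-275,-144,0,24],[-325,-170,0,28],[-365,-191,0,29]]'; python3 -m pendant '[[-10,0,0,0],[-10,0,0,0]]';  python3 -c "
from h import *
rows([(575.5,-62.7,58,1.518)])"
```

```text
t: 34.05
eef_pos: [575.3, -51.5, 160.4]
tcp_rot: [3.136, -0.01, 1.519]
ft_force: [1.0, -0.2, -2.0]
opening: 0.186
t: 34.3
eef_pos: [574.3, -61.6, 159.5]
tcp_rot: [3.137, -0.01, 1.518]
ft_force: [-0.1, 0.4, -2.4]
opening: 0.186
t 34.3 pos [574.3 -61.6 159.5] yaw 1.518 j [-0.23  0.48  1.74  0.01  0.91 -1.75] F [-0.1  0.4 -2.4] op 0.186
[-2.1, 0.9, 101.5, 0.0]
```

```bash
python3 -m pendant '[[-1,1,40,0],[-1,1,75,0],[-1,1,90,0],[-1,1,96,0],[-1,1,96,0]]'; python3 - <<'E'
from h import *
rows([(575.5,-62.7,58,1.518)])
p=vision.read_camera('wrist'); save({'pixels':cv2.resize(p['pixels'][130:350,200:480],None,fx=2.6,fy=2.6)},'w16.png')
E
```

```text
t: 34.92
eef_pos: [576.0, -61.3, 64.0]
tcp_rot: [3.137, -0.01, 1.519]
ft_force: [-0.5, 0.7, -1.4]
opening: 0.185
t 34.92 pos [576.  -61.3  64. ] yaw 1.519 j [-0.23  0.62  1.82  0.02  0.71 -1.76] F [-0.5  0.7 -1.4] op 0.185
[-1.5, -0.5, 6.0, 0.1]
```

View pics/w16.png

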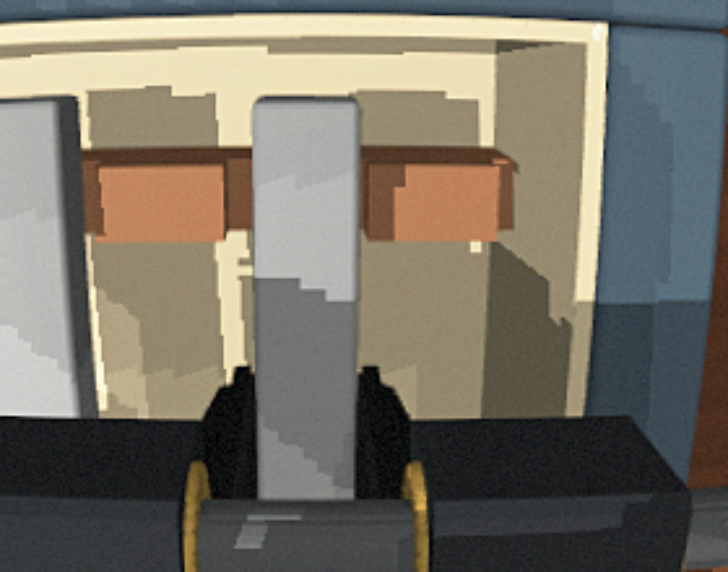

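The groove spans columns 225–367 (mid 296) and the bar mid is 306, so I'll shift −1.7 mm.

```bash
python3 -m pendant '[[-1.7,0,0,0],[-1.7,0,2,0],[-1.7,0,4,0],[-1.7,0,6,0],[-1.7,0,6,0]]'; python3 -m pendant '[[0,0,0,0],[0,0,0,0],[0,0,0,0]]' 0.68; python3 -m pendant '[[0,0,-25,0],[0,0,-80,0],[0,0,-110,0],[0,0,-110,0]]'; python3 - <<'E'
from h import *
rows([(560,-130,410,-.053)])
p=vision.read_camera('wrist'); save(p,'w17.png')
p=vision.read_camera('top'); save(p,'t17.png')
E
```

```text
t: 35.6
eef_pos: [576.1, -63.2, 58.5]
tcp_rot: [3.136, -0.01, 1.519]
ft_force: [-0.9, -0.2, -0.3]
opening: 0.186
t: 35.98
eef_pos: [576.2, -63.2, 58.5]
tcp_rot: [3.136, -0.01, 1.519]
ft_force: [0.3, -0.3, 0.2]
opening: 0.317
t: 36.48
eef_pos: [576.3, -64.4, 170.6]
tcp_rot: [3.132, -0.009, 1.519]
ft_force: [-0.2, -0.1, -0.7]
opening: 0.323
t 36.48 pos [576.3 -64.4 170.6] yaw 1.519 j [-0.23  0.47  1.73  0.01  0.93 -1.76] F [-0.2 -0.1 -0.7] op 0.323
[-64.2, -10.5, -240.1, 90.1]
```

View pics/w17.png

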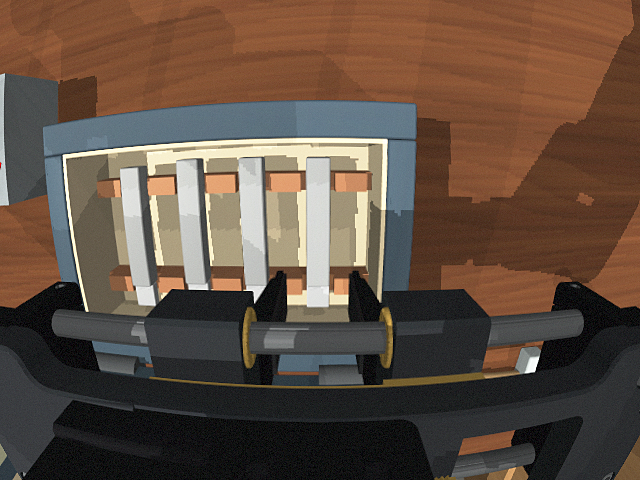

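View pics/t17.png

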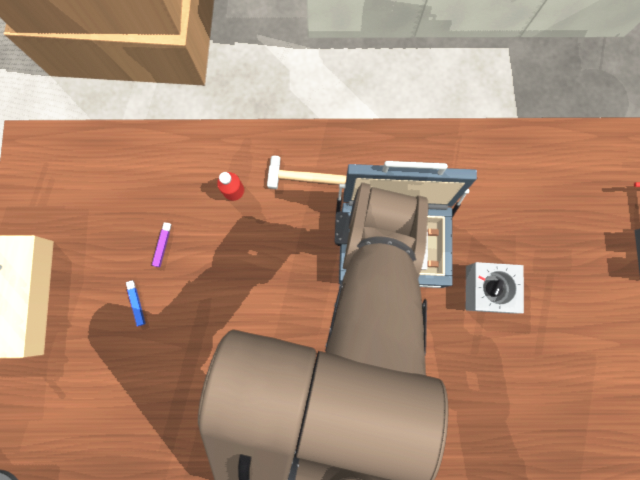

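All four blanks are seated. Next I rise and turn for the handle.

```bash
python3 -m pendant '[[0,0,-60,0],[-20,0,-120,0],[-40,-5,-180,10],[-64,-10,-240,20],[-64,-10,-240,30],[-64,-10,-240,40],[-64,-10,-240,51],[-64,-10,-240,61]]'; python3 -m pendant '[[0,0,0,10],[0,0,0,20],[0,0,0,29],[0,0,0,29]]'; python3 -c "
from h import *
rows([(702,-144,400,-.053)])"
```

```text
t: 37.58
eef_pos: [560.6, -129.9, 405.4]
tcp_rot: [-3.133, -0.007, 0.448]
ft_force: [-0.2, -0.4, 0.3]
opening: 0.319
t: 38.08
eef_pos: [560.7, -130.0, 403.8]
tcp_rot: [-3.13, -0.0, -0.057]
ft_force: [0.8, -0.2, 0.8]
opening: 0.319
t 38.08 pos [ 560.7 -130.   403.8] yaw -0.057 j [-0.35  0.29  1.38  0.01  1.48 -0.29] F [ 0.8 -0.2  0.8] op 0.319
[141.8, 6.0, 3.7, -0.2]
```

```bash
python3 -m pendant '[[50,2,0,0],[100,4,0,0],[130,6,0,0],[142,6,0,0],[142,6,0,0]]'; python3 - <<'E'
from h import *
rows([(702.5,-144,314,-.053)])
st=env.state(); p=vision.read_camera('wrist'); save(p,'w18.png')
print(wproj(p,[[702.7+2,-144+50,333+6],[702.7,-144,339.]],st))
E
```

```text
t: 38.7
eef_pos: [702.8, -144.1, 401.7]
tcp_rot: [-3.13, 0.002, -0.054]
ft_force: [-0.5, -0.5, 0.1]
opening: 0.324
t 38.7 pos [ 702.8 -144.1  401.7] yaw -0.054 j [-0.3   0.54  0.99  0.01  1.62 -0.24] F [-0.5 -0.5  0.1] op 0.324
[-0.1, 1.0, 87.7, -0.0]
[[314.05934032 177.16134573]
 [315.17733446 253.67997654]]
```

View pics/w18.png

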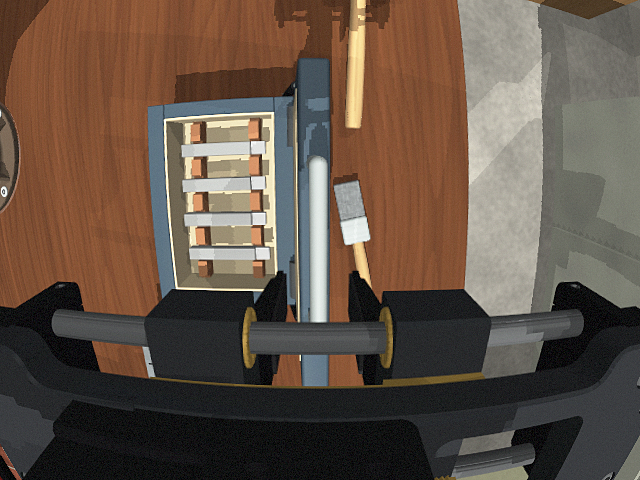

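The handle (columns 310–328, mid 319) is centred between the fingers, and all four blanks lie in separate grooves. I'm descending and pinching the handle.

```bash
python3 -m pendant '[[0,0,30,0],[0,0,60,0],[0,0,78,0],[0,0,86,0],[0,0,86,0]]'; python3 -m pendant '[[0,0,0,0],[0,0,0,0],[0,0,0,0],[0,0,0,0]]' 1; python3 -c "
from h import *
arc([1.65,1.6,1.55,1.5,1.45,1.4,1.35,1.3,1.25])"
```

```text
t: 39.38
eef_pos: [701.8, -143.1, 316.7]
tcp_rot: [-3.13, 0.002, -0.054]
ft_force: [-0.3, -0.1, 0.8]
opening: 0.324
t: 39.88
eef_pos: [702.2, -143.1, 317.4]
tcp_rot: [-3.13, 0.0, -0.054]
ft_force: [2.7, 0.3, 3.3]
opening: 0.117
t 39.88 pos [ 702.2 -143.1  317.4] yaw -0.054 j [-0.3   0.56  1.15  0.01  1.43 -0.25] F [2.7 0.3 3.3] op 0.117
[0.4, 1.0, 2.7, 0.1]
[-11.3, 1.0, 1.4, 0.1]
[-23.1, 1.0, 0.8, 0.1]
[-34.8, 1.0, 0.7, 0.1]
[-46.6, 1.1, 1.3, 0.1]
[-58.3, 1.1, 2.4, 0.1]
[-69.9, 1.1, 4.1, 0.1]
[-81.5, 1.2, 6.3, 0.1]
[-92.9, 1.2, 9.2, 0.1]
```

```bash
python3 -m pendant '[[-11,0,-1,0],[-23,0,-2,0],[-35,0,-2,0],[-47,0,-1,0],[-58,0,0,0],[-70,0,1.5,0],[-82,0,3.5,0],[-93,0,6.5,0]]'; python3 -c "
from h import *
arc([1.25,1.18,1.11,1.04,.97,.9,.83,.76,.69],b0=(437.3,-129.4,95.5))"
```

```text
t: 40.88
eef_pos: [608.4, -138.0, 310.6]
tcp_rot: [-3.13, 0.0, -0.054]
ft_force: [2.2, 0.0, 1.9]
opening: 0.12
t 40.88 pos [ 608.4 -138.   310.6] yaw -0.054 j [-0.33  0.41  1.43  0.01  1.3  -0.28] F [2.2 0.  1.9] op 0.12
[1.0, 0.4, 0.3, 0.1]
[-14.8, 0.5, 5.2, 0.1]
[-30.1, 0.6, 11.3, 0.1]
[-44.9, 0.7, 18.4, 0.1]
[-59.3, 0.8, 26.5, 0.1]
[-73.0, 0.9, 35.6, 0.1]
[-86.1, 1.0, 45.6, 0.1]
[-98.4, 1.2, 56.5, 0.1]
[-109.9, 1.3, 68.3, 0.1]
```

```bash
python3 -m pendant '[[-15,0,5,0],[-30,0,11,0],[-45,0,18,0],[-60,0,26,0],[-74,0,35,0],[-87,0,45,0],[-99,0,56,0],[-111,0,68,0]]'; python3 -c "
from h import *
arc([.69,.62,.55,.48,.41,.34,.27,.2,.14],b0=(437.3,-129.4,95.5))"
```

```text
t: 41.88
eef_pos: [496.8, -131.5, 242.0]
tcp_rot: [-3.131, 0.0, -0.054]
ft_force: [4.9, -3.8, -4.6]
opening: 0.124
t 41.88 pos [ 496.8 -131.5  242. ] yaw -0.054 j [-0.39  0.3   1.79  0.01  1.05 -0.34] F [ 4.9 -3.8 -4.6] op 0.124
[1.8, 1.1, -0.3, 0.1]
[-8.8, 1.2, 12.2, 0.1]
[-18.6, 1.4, 25.4, 0.1]
[-27.4, 1.5, 39.3, 0.1]
[-35.3, 1.7, 53.8, 0.1]
[-42.1, 1.9, 68.8, 0.1]
[-47.8, 2.0, 84.3, 0.1]
[-52.5, 2.2, 100.1, 0.1]
[-55.5, 2.4, 113.8, 0.1]
```

```bash
python3 -m pendant '[[-10,0,12,0],[-20,0,25,0],[-28,0,39,0],[-36,0,54,0],[-43,1,69,0],[-49,1,84,0],[-53,1,100,0],[-56,1,113,0]]'; python3 -c "
from h import *
arc([.14,.1,.06,.03,0,-.01],b0=(437.3,-129.4,95.5))"
```

```text
t: 42.88
eef_pos: [440.8, -128.2, 128.5]
tcp_rot: [-3.131, -0.001, -0.054]
ft_force: [6.6, 0.5, -0.4]
opening: 0.119
t 42.88 pos [ 440.8 -128.2  128.5] yaw -0.054 j [-0.43  0.38  2.05  0.02  0.71 -0.39] F [ 6.6  0.5 -0.4] op 0.119
[0.5, 1.4, 0.3, 0.1]
[-1.1, 1.5, 9.6, 0.1]
[-2.4, 1.6, 18.9, 0.1]
[-3.0, 1.7, 26.0, 0.1]
[-3.5, 1.7, 33.0, 0.1]
[-3.6, 1.8, 35.3, 0.1]
```

```bash
python3 -m pendant '[[-1,0,10,0],[-2,0,19,0],[-3,0,26,0],[-3,0,32,0],[-3,0,34,0],[-3,0,34,0],[-3,0,34,0]]'; python3 -m pendant '[[0,0,0,0],[0,0,0,0],[0,0,0,0]]' 0.7;  python3 -m pendant '[[0,0,-20,0],[0,0,-60,0],[0,0,-100,0],[0,0,-100,0]]'; python3 - <<'E'
from h import *
rows([(459.5,-396,180,-.5)])
p=vision.read_camera('side'); save(p,'s19.png')
p=vision.read_camera('wrist'); save(p,'w19.png')
E
```

```text
t: 43.75
eef_pos: [437.4, -127.6, 94.9]
tcp_rot: [-3.131, -0.0, -0.054]
ft_force: [-5.2, -3.7, 11.6]
opening: 0.12
t: 44.12
eef_pos: [437.3, -127.5, 94.7]
tcp_rot: [-3.131, 0.0, -0.054]
ft_force: [0.4, 0.8, -0.1]
opening: 0.294
t: 44.62
eef_pos: [438.2, -128.9, 196.9]
tcp_rot: [-3.132, -0.004, -0.054]
ft_force: [0.1, 0.3, 0.1]
opening: 0.301
t 44.62 pos [ 438.2 -128.9  196.9] yaw -0.054 j [-0.44  0.28  1.98  0.01  0.89 -0.39] F [0.1 0.3 0.1] op 0.301
[35.5, 265.7, 14.6, 25.6]
```

View pics/s19.png

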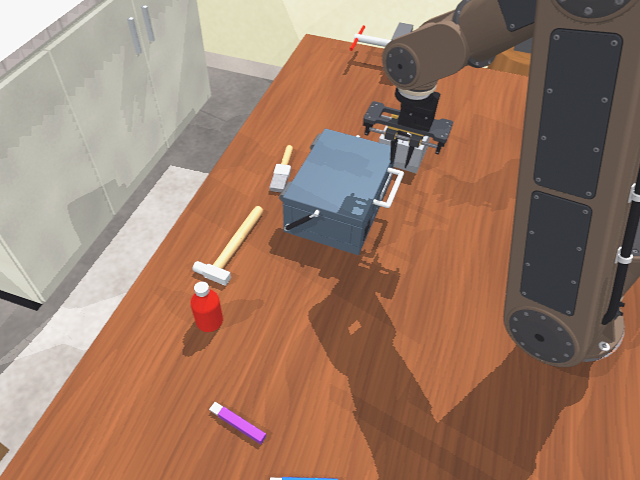

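View pics/w19.png

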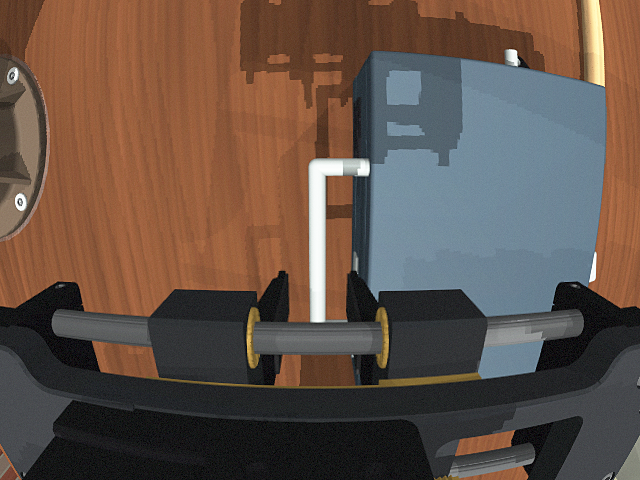

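The lid is shut. Now the knob.

```bash
python3 -c "
from h import *
rows([(460,-396,178,1.15)])"
```

```text
t 44.73 pos [ 437.1 -128.5  194.4] yaw -0.054 j [-0.44  0.28  1.98  0.01  0.89 -0.39] F [ 0.3 -0.2 -0.6] op 0.298
[37.3, 266.1, 13.5, -69.0]
```

```bash
python3 -m pendant '[[5,40,0,-10],[12,90,0,-20],[20,150,0,-30],[28,200,0,-40],[37,250,0,-50],[37,266,5,-60],[37,266,13,-69],[37,266,13,-69]]' 0.55; python3 - <<'E'
from h import *
st=env.state(); rows([],st)
p=vision.read_camera('wrist'); save({'pixels':cv2.resize(p['pixels'][80:340,150:490],None,fx=2.3,fy=2.3,interpolation=cv2.INTER_CUBIC)},'w20.png')
print(wproj(p,[[460,-396,85.]],st))
E
```

```text
t: 45.72
eef_pos: [459.1, -395.5, 176.3]
tcp_rot: [-3.134, -0.012, 1.149]
ft_force: [0.3, 0.4, -0.3]
opening: 0.446
t 45.73 pos [ 459.1 -395.5  176.3] yaw 1.149 j [-0.82  0.51  1.64  0.01  1.   -1.98] F [ 0.3  0.4 -0.3] op 0.446
[[317.04951146 243.55840763]]
```

View pics/w20.png

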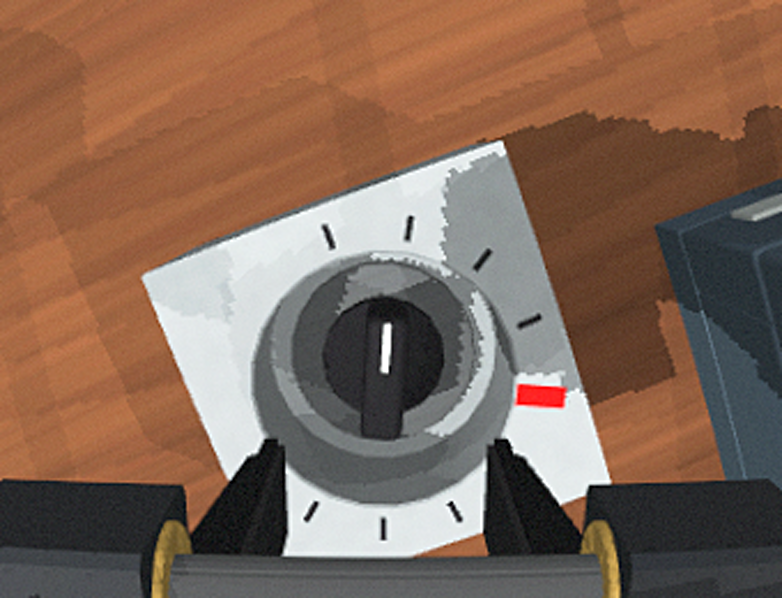

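```bash
cat > kn.py <<'E'
from h import *
def conv(uv,off=(150,80),s=2.3): return (np.array(uv,float)+.5)/s-.5+off
def ana(p,st,ptr,bar,red,corn,ticks=None):
    P=wback(p,conv(ptr),81,st); B=wback(p,conv(bar),81,st); r=wback(p,conv([red]),85,st)[0]; C=wback(p,conv(corn),85,st)
    print('ptr',P.round(1).tolist()); print('bar',B.round(1).tolist(),B.mean(0).round(1)); print('red',r.round(1)); print('corn',C.round(1).tolist())
    print('yaw edges',[round(float(np.arctan2(*(C[i+1]-C[i])[1::-1])),3) for i in range(len(C)-1)])
    a=lambda v: np.arctan2(v[1],v[0])
    print('ptr ang',a(P[0]-P[1]),'bar ang',a(B[0]-B[1]))
    c=(C[0]+C[2])/2; print('centre',c.round(1)); print('red ang from centre',a(r-c), 'from bar mid',a(r-B.mean(0)))
E
python3 - <<'E'
from kn import *
st=env.state(); p=vision.read_camera('wrist')
ana(p,st,[(388,323),(385,373)],[(386,308),(381,438)],(541,396),[(145,275),(503,143),(610,480)])
E
```

```text
ptr [[445.8, -388.4, 81.0], [460.4, -396.0, 81.0]]
bar [[441.1, -387.0, 81.0], [480.1, -406.3, 81.0]] [ 460.6 -396.6   81. ]
red [ 487.4 -352.6   85. ]
corn [[398.6, -451.9, 85.0], [407.9, -332.7, 85.0], [525.3, -341.4, 85.0]]
yaw edges [1.493, -0.074]
ptr ang 2.6604883367964383 bar ang 2.680855775352852
centre [ 461.9 -396.7   85. ]
red ang from centre 1.0466007887108957 from bar mid 1.0233490045665934
```

```bash
python3 -c "
from h import *
rows([(460.8,-396.6,110,1.104),(460.8,-396.6,56,1.104)])"
```

```text
t 45.83 pos [ 459.6 -395.5  177.7] yaw 1.147 j [-0.82  0.51  1.64  0.01  1.   -1.98] F [ 0.4  0.4 -0.2] op 0.449
[-1.2, 1.9, 67.6, 2.5]
[-1.8, 2.2, 121.6, 2.5]
```

```bash
python3 -m pendant '[[-1,2,30,2.5],[-1,2,60,2.5],[-1,2,75,2.5],[-1,2,75,2.5]]' 0.62; python3 - <<'E'
from h import *
st=env.state(); rows([(460.8,-396.6,56,1.104)],st)
p=vision.read_camera('wrist'); save({'pixels':cv2.resize(p['pixels'][80:340,150:490],None,fx=2.3,fy=2.3,interpolation=cv2.INTER_CUBIC)},'w21.png')
E
```

```text
t: 46.32
eef_pos: [460.9, -396.1, 102.2]
tcp_rot: [-3.134, -0.011, 1.103]
ft_force: [0.1, 0.1, -0.2]
opening: 0.379
t 46.33 pos [ 460.9 -396.1  102.2] yaw 1.103 j [-0.82  0.6   1.71  0.01  0.85 -1.93] F [ 0.1  0.1 -0.2] op 0.379
[-1.1, 0.5, 46.2, -0.1]
```

View pics/w21.png

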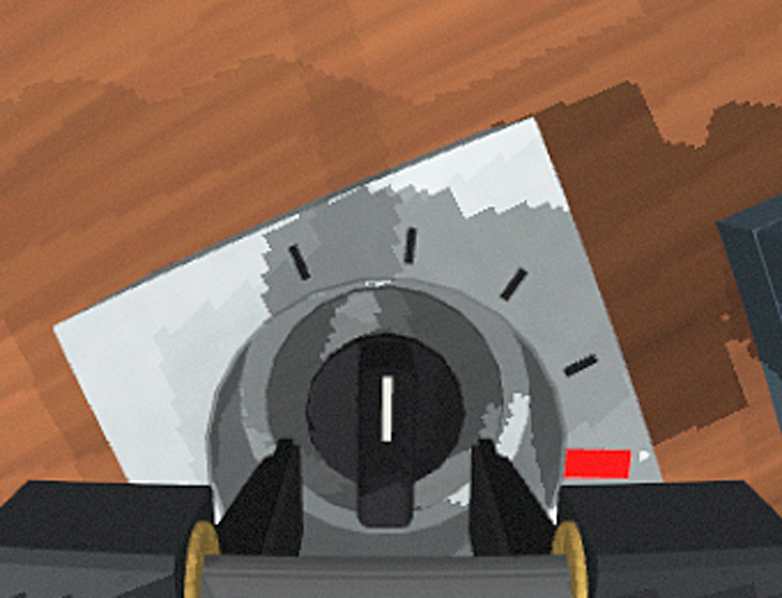

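The bar grip (columns 358–413, upright) is centred and aligned between the fingers. I'm descending into the well and closing.

```bash
python3 -m pendant '[[-1,0,18,0],[-1,0,34,0],[-1,0,43,0],[-1,0,46,0],[-1,0,46,0]]'; python3 -m pendant '[[0,0,0,0],[0,0,0,0],[0,0,0,0],[0,0,0,0]]' 1; python3 -c "
from h import *
rows([(460.8,-396.6,57,-.521)])"
```

```text
t: 47.0
eef_pos: [460.8, -396.8, 57.0]
tcp_rot: [-3.136, -0.011, 1.103]
ft_force: [0.2, 0.4, -0.8]
opening: 0.38
t: 47.5
eef_pos: [461.2, -395.9, 57.3]
tcp_rot: [-3.135, -0.012, 1.103]
ft_force: [4.0, 5.8, 3.1]
opening: 0.149
t 47.5 pos [ 461.2 -395.9   57.3] yaw 1.103 j [-0.82  0.66  1.74  0.01  0.76 -1.93] F [4.  5.8 3.1] op 0.149
[-0.8, -0.0, 0.3, 93.0]
```

```bash
python3 -m pendant '[[0,0,0,6],[0,0,0,14],[0,0,0,22],[0,0,0,30],[0,0,0,38],[0,0,0,46],[0,0,0,54],[0,0,0,62]]'; python3 -m pendant '[[0,0,0,8],[0,0,0,16],[0,0,0,24],[0,0,0,29],[0,0,0,31],[0,0,0,31]]'; python3 - <<'E'
from h import *
st=env.state(); rows([],st)
p=vision.read_camera('wrist'); save({'pixels':cv2.resize(p['pixels'][80:340,150:490],None,fx=2.3,fy=2.3,interpolation=cv2.INTER_CUBIC)},'w22.png')
E
```

```text
t: 48.5
eef_pos: [460.6, -396.3, 57.4]
tcp_rot: [-3.129, 0.001, 0.016]
ft_force: [-5.4, -2.0, -0.2]
opening: 0.145
t: 49.25
eef_pos: [460.1, -396.2, 57.3]
tcp_rot: [-3.131, 0.008, -0.524]
ft_force: [-5.6, -0.3, -0.3]
opening: 0.147
t 49.25 pos [ 460.1 -396.2   57.3] yaw -0.524 j [-0.82  0.66  1.74  0.01  0.76 -0.31] F [-5.6 -0.3 -0.3] op 0.147
```

View pics/w22.png

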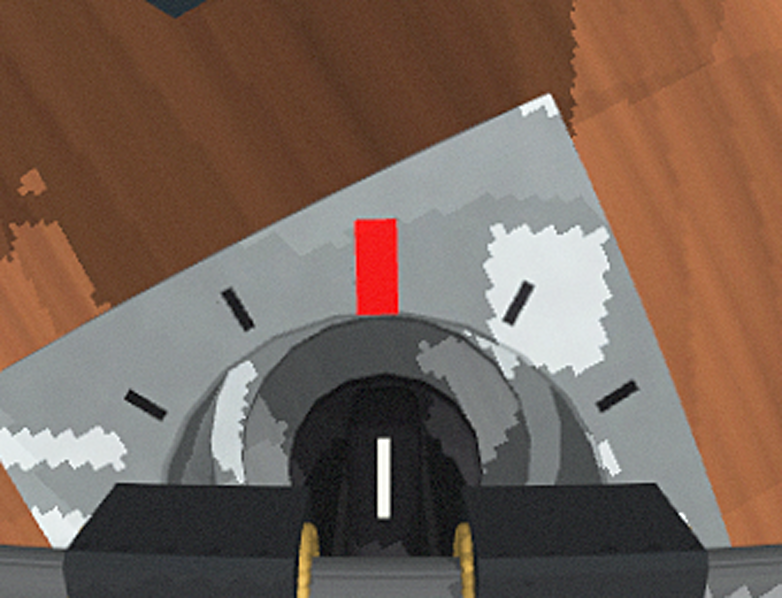

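```bash
python3 - <<'E'
from kn import *
st=env.state(); p=vision.read_camera('wrist')
P=wback(p,conv([(384,438),(383,518)]),81,st); r=wback(p,conv([(376.5,220),(377.5,313)]),85,st)
a=lambda v: np.arctan2(v[1],v[0])
c=np.array([460.8,-396.6])
print(P.round(1),r.round(1),'ptr',a(P[0]-P[1]),a(P[0][:2]-c),'red own',a(r[0]-r[1]),'red from c',a(r.mean(0)[:2]-c),'tooly',st['tcp_rot'][2]+np.pi/2)
K=wback(p,conv([(384,438)]),81,st)
im=p['pixels'].astype(int); m=((im[:,:,0]>180)&(im[:,:,1]<80)).astype(np.uint8)
w=(im.min(2)>170)&(np.indices(m.shape)[0]>262)&(np.indices(m.shape)[0]<312)&(abs(np.indices(m.shape)[1]-316)<12)
ys,xs=np.nonzero(m); print('red px',xs.mean(),ys.mean()); R=wback(p,np.c_[xs,ys],85,st); print(R.mean(0)); u,s,v=np.linalg.svd((R-R.mean(0))[:,:2]); print('red axis',np.arctan2(v[0,1],v[0,0]), 'len',s/np.sqrt(len(xs)))
ys,xs=np.nonzero(w); Q=wback(p,np.c_[xs,ys],81,st); print('ptr',xs.mean(),ys.mean(),len(xs),Q.mean(0)); u,s,v=np.linalg.svd((Q-Q.mean(0))[:,:2]); print(np.arctan2(v[0,1],v[0,0]))
print('line ptr mean->red mean',a((R.mean(0)-Q.mean(0))))
E
```

```text
[[ 471.  -381.1   81. ]
 [ 462.9 -394.8   81. ]] [[ 489.8 -346.    85. ]
 [ 482.  -359.9   85. ]] ptr 1.0362796868089037 0.9875456705738712 red own 1.0576347968821749 red from c 1.04868650136142 tooly 1.0478077385023916
red px 313.4024556616644 195.9849931787176
[ 485.79848801 -352.97321469   85.        ]
red axis -2.082379477236108 len [4.68312902 2.00584736]
ptr 316.0118343195266 287.40236686390534 169 [ 466.88805172 -387.72176729   81.        ]
-2.092172644899187
line ptr mean->red mean 1.0724109114206914
```

The pointer is 0.01–0.02 rad past the mark, so I'll turn back 1°, then release and check.

```bash
python3 -m pendant '[[0,0,0,-0.5],[0,0,0,-1],[0,0,0,-1],[0,0,0,-1]]'; python3 -m pendant '[[0,0,0,0],[0,0,0,0],[0,0,0,0]]' 0.62; python3 -m pendant '[[0,0,-20,0],[0,0,-50,0],[0,0,-90,0],[0,0,-120,0],[0,0,-120,0]]'; python3 - <<'E'
from kn import *
st=env.state(); rows([],st)
p=vision.read_camera('wrist'); save({'pixels':cv2.resize(p['pixels'][80:340,150:490],None,fx=2.3,fy=2.3,interpolation=cv2.INTER_CUBIC)},'w23.png')
im=p['pixels'].astype(int); m=((im[:,:,0]>180)&(im[:,:,1]<80)).astype(np.uint8)
ys,xs=np.nonzero(m);R=wback(p,np.c_[xs,ys],85,st); u,s,v=np.linalg.svd((R-R.mean(0))[:,:2]); print('red',R.mean(0),np.arctan2(v[0,1],v[0,0])%np.pi)
E
```

```text
t: 49.85
eef_pos: [460.1, -396.2, 57.3]
tcp_rot: [-3.131, 0.008, -0.505]
ft_force: [-3.2, -0.4, 0.4]
opening: 0.148
t: 50.22
eef_pos: [460.3, -396.3, 57.4]
tcp_rot: [-3.131, 0.008, -0.505]
ft_force: [0.2, 0.3, 0.0]
opening: 0.367
t: 50.85
eef_pos: [461.2, -398.4, 179.6]
tcp_rot: [-3.132, 0.004, -0.505]
ft_force: [0.3, 1.3, 0.0]
opening: 0.382
t 50.85 pos [ 461.2 -398.4  179.6] yaw -0.505 j [-0.82  0.51  1.63  0.01  1.01 -0.32] F [0.3 1.3 0. ] op 0.382
red [ 510.51456677 -411.43929857   85.        ] 1.9714984689684243
```

View pics/w23.png

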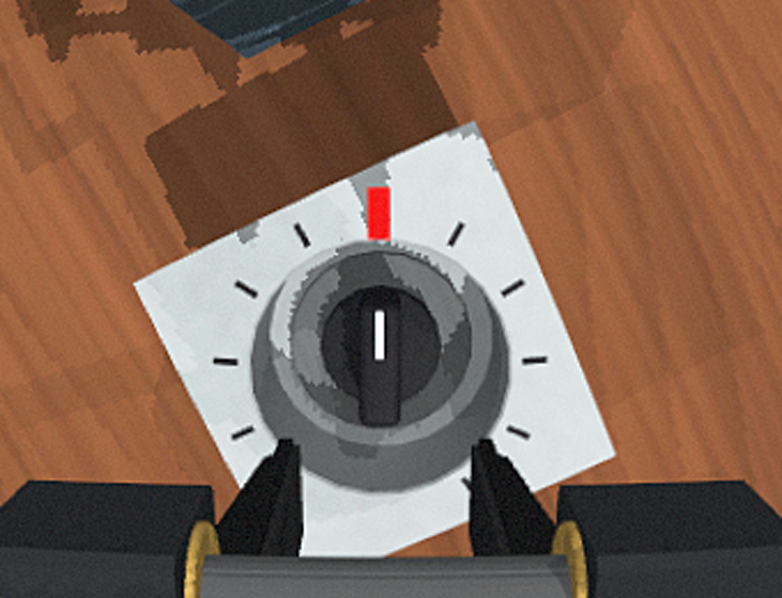

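The pointer (379,335) is in line with the red mark (378,213). Last look at the lid and the bystanders.

```bash
python3 -m pendant '[[0,0,-60,0],[0,0,-100,0],[0,0,-100,0]]'; python3 - <<'E'
from h import *
p=vision.read_camera('side'); save(p,'s24.png')
d=cv2.absdiff(p['pixels'],cv2.cvtColor(cv2.imread('pics/side0.png'),cv2.COLOR_BGR2RGB)).max(2)
for n,(r0,r1,c0,c1) in dict(lid=(125,200,285,400),hammer=(200,290,190,265),bottle=(280,335,190,225),brush=(145,192,268,295)).items(): print(n,(d[r0:r1,c0:c1]>60).sum())
E
```

```text
t: 51.28
eef_pos: [461.3, -399.5, 279.6]
tcp_rot: [-3.133, 0.003, -0.505]
ft_force: [0.1, 0.7, -0.7]
opening: 0.38
lid 86
hammer 0
bottle 0
brush 0
```

View pics/s24.png

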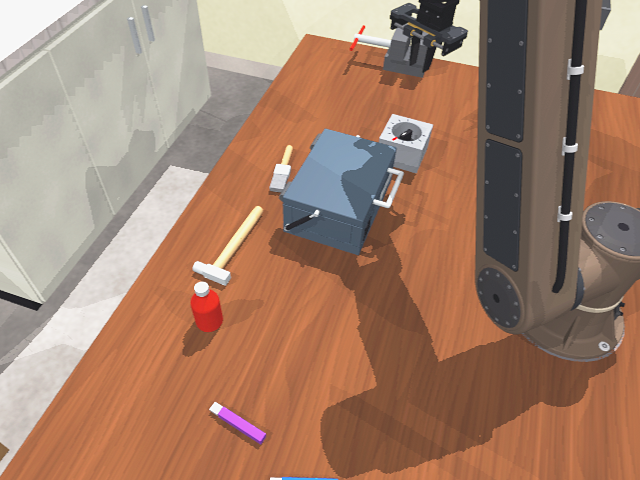

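```bash
python3 -c "
from h import *
print(job.job_done(), env.state()['t'])"
```

```text
the job is handed in; nothing more can be done
the job is handed in; nothing more can be done
```

The job is done and handed in at about 51 s. I lifted the lid until the struts held it open, then laid all four grey blanks in a groove each. One blank was knocked aside mid-run, so I located it again before picking it up. I then lowered the lid shut and turned the knob to the red mark.

**Blanks:** the wrist pictures showed all four seated, one per groove, before the lid came down.

**Lid:** I lowered it until it bottomed out (about 12 N at the wrist). In the last side picture it looks shut in its original place. Comparing that picture with the first gave 86 changed pixels on the lid, which I put down to the arm's shadow.

**Knob:** the first reading showed the pointer about 0.01–0.02 rad past the mark, so I turned it back 1°. After release the pointer and the mark line up to within about a pixel. An automatic check of the mark's angle after release gave a nonsense value, probably because it also caught other red-brown pixels. The knob's final position therefore rests on that picture alone.

**Bystanders:** hammer, bottle and brush show no change from the first side picture. I did not pick up the blue or purple bars.

The highest wrist force I read was about 16 N, while lifting the lid, and I saw no slackening of the grip.

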